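# Load the gluing press with alternating boards

## Task

Load the gluing press by slipping the boards onto the splined hub of the stand, each fully down: first a birch board with its tab towards the red end of the stand, then the green separator with its tab towards the other end, then the second birch board with its tab towards the red end again. Finally fit the steel press weight over the top of the hub so that it rests flat on the boards. Put every part down with the gripper, do not let it drop, and leave the glue gun, the staple box and the wood slices where they are.

Things in the scene. Friction and masses are not known exactly. Their poses are not given: they have to be found in the camera images.
- stand: Fixed stand: dark wood base 170 x 100 x 12 mm (local x, y, z), seat block 84 x 46 mm on it with top at 26 mm, upright aluminium splined hub in the middle. A red strip 16 mm wide across the base (top at 18 mm) marks its +x end. Origin: centre of the base's underside; z up.
- seat (a point): Centre of the seat's top on the hub axis, 26 mm above the table, where the first board's underside comes to rest. x towards the red end, z up. Three boards reach 42 mm above it.
- hub_top (a point): Top of the hub on its axis, 80 mm above the table, axes as the stand's. Hub is a cross in plan: long splines 44 x 12 mm along x, short ones 32 x 12 mm along y; top 6 mm rounded all round as a lead-in. Bores have 1.5 mm clearance on each side.
- birch_a: Birch board lying flat, 14 mm thick: body 84 x 56 mm (local x, y), plus one 30 mm wide round-ended tab on +x, tip at x = +76 mm, dark dot on it. Through its middle a cross-shaped bore: slots 47 x 15 mm along x and 35 x 15 mm along y. Origin: bore centre, on the underside; z up. 0.07 to 0.11 kg. Can be gripped across its 56 mm width at the bore. Identical to birch_b: either may be first.
- birch_b: Birch board lying flat, 14 mm thick: body 84 x 56 mm (local x, y), plus one 30 mm wide round-ended tab on +x, tip at x = +76 mm, dark dot on it. Through its middle a cross-shaped bore: slots 47 x 15 mm along x and 35 x 15 mm along y. Origin: bore centre, on the underside; z up. 0.07 to 0.11 kg. Can be gripped across its 56 mm width at the bore. Identical to birch_a.
- green: Green painted separator board lying flat, 14 mm thick: body 84 x 56 mm (local x, y), plus one 30 mm wide round-ended tab on +x, tip at x = +76 mm, white dot on it. Through its middle a cross-shaped bore: slots 47 x 15 mm along x and 35 x 15 mm along y. Origin: bore centre, on the underside; z up. 0.07 to 0.11 kg. Can be gripped across its 56 mm width at the bore.
- birch_a_tab (a point): Point in the middle of the tab of birch_a, 61 mm along +x from its origin and at mid-thickness.
- birch_b_tab (a point): Point in the middle of the tab of birch_b, 61 mm along +x from its origin and at mid-thickness.
- green_tab (a point): Point in the middle of the tab of green, 61 mm along +x from its origin and at mid-thickness.
- weight: Steel press weight 64 x 56 x 21 mm (x, y, z) with a black upright bar handle on top: 50 mm along x, 14 mm wide, from 21 to 53 mm above the underside. Recess in the underside: a cross 15 mm deep, slots 47 x 15 mm along x and 35 x 15 mm along y; fits the hub either way round. Origin: centre of the underside, z up. 0.3 to 0.5 kg.
- glue_gun: Bystander: black and orange glue gun lying on its side, about 195 x 120 mm, 32 mm high. Origin under the middle of its barrel.
- staples: Bystander: green staple box 85 x 50 x 28 mm. Origin at the centre of its underside.
- slices: Bystander: two birch slices fixed one on the other, 72 mm across, 25 mm high. Origin at the centre of the underside.
Mind the look-alikes: they are no part of the job. What is shaped like the birch_a but blue or purple is not meant.

How it is judged:
On the way, in this order (a step that is already met when the one before it is completed fails the run):
1. a birch board is fully down on the seat with its tab towards the red end (((z of birch_a in the frame of seat between -0.004 and 0.004 m and horizontal distance between birch_a and seat below 0.004 m and angle between birch_a's own z axis and vertical below 0.08 rad and x of birch_a_tab in the frame of seat above 0.05 m) or (z of birch_b in the frame of seat between -0.004 and 0.004 m and horizontal distance between birch_b and seat below 0.004 m and angle between birch_b's own z axis and vertical below 0.08 rad and x of birch_b_tab in the frame of seat above 0.05 m))), for 0.2 s.
2. the green separator lies on it with its tab towards the plain end (((z of birch_a in the frame of seat between -0.004 and 0.004 m and horizontal distance between each of birch_a, green and seat below 0.004 m and angle between each of birch_a, green's own z axis and vertical below 0.08 rad and x of birch_a_tab in the frame of seat above 0.05 m and z of green in the frame of seat between 0.01 and 0.018 m and x of green_tab in the frame of seat below -0.05 m) or (z of birch_b in the frame of seat between -0.004 and 0.004 m and horizontal distance between each of birch_b, green and seat below 0.004 m and angle between each of birch_b, green's own z axis and vertical below 0.08 rad and x of birch_b_tab in the frame of seat above 0.05 m and z of green in the frame of seat between 0.01 and 0.018 m and x of green_tab in the frame of seat below -0.05 m))), for 0.2 s.
3. the second birch board lies on the separator with its tab towards the red end (((z of birch_a in the frame of seat between -0.004 and 0.004 m and horizontal distance between each of birch_a, green, birch_b and seat below 0.004 m and angle between each of birch_a, green, birch_b's own z axis and vertical below 0.08 rad and x of each of birch_a_tab, birch_b_tab in the frame of seat above 0.05 m and z of green in the frame of seat between 0.01 and 0.018 m and x of green_tab in the frame of seat below -0.05 m and z of birch_b in the frame of seat between 0.024 and 0.032 m) or (z of birch_b in the frame of seat between -0.004 and 0.004 m and horizontal distance between each of birch_b, green, birch_a and seat below 0.004 m and angle between each of birch_b, green, birch_a's own z axis and vertical below 0.08 rad and x of each of birch_b_tab, birch_a_tab in the frame of seat above 0.05 m and z of green in the frame of seat between 0.01 and 0.018 m and x of green_tab in the frame of seat below -0.05 m and z of birch_a in the frame of seat between 0.024 and 0.032 m))), for 0.2 s.
4. the press weight fits over the hub and rests flat on the boards (z of weight in the frame of seat between 0.038 and 0.046 m and horizontal distance between weight and seat below 0.004 m and angle between weight's own z axis and vertical below 0.08 rad and angle between the x axis of weight and the x axis of seat, either way round below 0.15 rad), for 0.2 s.
At the end, for the whole second after the job is handed in: Stacked on the hub: birch board (tab to red end), green separator (tab to plain end), birch board (tab to red end), press weight; each within 4 mm of its height and the hub axis, level within 0.08 rad, handle along the long splines within 0.15 rad; all at rest (all of step 4 and ((z of birch_a in the frame of seat between -0.004 and 0.004 m and horizontal distance between each of birch_a, green, birch_b and seat below 0.004 m and angle between each of birch_a, green, birch_b's own z axis and vertical below 0.08 rad and x of each of birch_a_tab, birch_b_tab in the frame of seat above 0.05 m and z of green in the frame of seat between 0.01 and 0.018 m and x of green_tab in the frame of seat below -0.05 m and z of birch_b in the frame of seat between 0.024 and 0.032 m) or (z of birch_b in the frame of seat between -0.004 and 0.004 m and horizontal distance between each of birch_b, green, birch_a and seat below 0.004 m and angle between each of birch_b, green, birch_a's own z axis and vertical below 0.08 rad and x of each of birch_b_tab, birch_a_tab in the frame of seat above 0.05 m and z of green in the frame of seat between 0.01 and 0.018 m and x of green_tab in the frame of seat below -0.05 m and z of birch_a in the frame of seat between 0.024 and 0.032 m)) and linear speed of each of birch_a, birch_b, green, weight below 0.02 m/s); the robot touches nothing.
It fails at once if the glue gun moved more than 30 mm (distance of glue_gun from where it was at the start of the episode above 0.03 m).
It fails at once if the staple box moved more than 30 mm (distance of staples from where it was at the start of the episode above 0.03 m).
It fails at once if the wood slices moved more than 30 mm (distance of slices from where it was at the start of the episode above 0.03 m).
It fails at once if a board or the weight dropped (faster than 0.5 m/s out of the fingers) ((linear speed of birch_a above 0.5 m/s and contact force between the fingers and birch_a below 0.05 N) or (linear speed of birch_b above 0.5 m/s and contact force between the fingers and birch_b below 0.05 N) or (linear speed of green above 0.5 m/s and contact force between the fingers and green below 0.05 N) or (linear speed of weight above 0.5 m/s and contact force between the fingers and weight below 0.05 N)).
It also fails if it takes over 72 s, if anything falls off the work surface, if the arm or the gripper's body presses on something with over 40 N, if the wrist force passes 120 N, or if a joint passes its speed limit or range.

## Robot

A 6-joint arm with a two-finger parallel gripper is mounted at the origin on the work surface. World frame = base frame: x ahead of the robot, y to its left, z up, the work surface at z = 0. Lengths are in m, angles in rad, forces in N, time in s.
With the tool pointing down it reaches from about 0.35 to 0.775 m from the base axis. Payload 7.3 kg.
Tool frame: the origin (TCP) lies at the very end of the fingers, on their centre line; the grasp point (between the pads) lies 19 mm behind it (robot.tcp_to_grasp is the z of the grasp point in the tool frame, in m); z points along the fingers, y is the line along which they close (so a half turn about z gives the same grasp; the last joint's range is limited). The gripper opens to 92 mm and grips with 3 to 60 N. Pads are 19 mm wide; open, the fingers measure 130 mm over their backs; the gripper's body (75 mm by 190 mm) begins 47 mm behind the grasp point.
Start: joints at [-1.313, 0.342, 1.524, -0, 1.275, -0.146], TCP at [0.206, -0.483, 0.227] pointing down, gripper open.
Joint ranges: [-2.53, 2.53], [-0.77, 2.02], [0.04, 2.7], [-1, 4.14], [0.28, 2.66], [-3.11, 3.11]. Speed limits (rad/s): [2.57, 2.57, 3.14, 3.14, 3.14, 3.14].

## Interface

Orientations are given as [roll, pitch, yaw] about the fixed x, y, z axes, in that order (R = Rz(yaw) Ry(pitch) Rx(roll)).
In Python, from cell import monitor, read_camera, get_calibration, job, robot gives the robot as it stands. The module is installed in compiled form; this text tells all that it offers.
- The arm moves only by the tool send_rows, never from a script. Its argument "targets" is a list of rows, each an object with "translation": the shift along the tool's x, y, z in cm, a list of three; "spin": the turn about the tool's z in degrees; "jaw": the opening, from 0 (shut) to 1 (fully open). A call has exactly 5 rows; each row is the pose to reach, as a shift and turn from the pose commanded when the call began, along the tool's axes at that moment; what a row does not reach only later rows make up. A row lasts 1/10 s, in which the tool goes at most 50 mm and 8.59 degrees, less where a joint would pass 70% of its speed; a pose out of reach is approached as far as the arm can. A call with a gripper value outside its range is refused whole. The fingers move at their own pace and stop on an object; "force" is the grip in N (left out, the last holds). Time passes only in rows, so rows that repeat a pose let the fingers close, or fill a call up. It gives the time, the measured TCP pose, the force, the opening and the grip force at its end, in the units of the state.
- monitor.observe(): the state, without advancing time (a new reading comes with each control period).
- read_camera(name): name is "scene" or "top" or "wrist"; returns (picture, depth): 480x640x3 uint8, red, green, blue; 480x640 float32, m along the optical axis (not along the pixel's ray), 0 where there is no reading.
- get_calibration(name): a dict with "intrinsics" (3x3 intrinsics, pixels), "origin" and "orientation" of the camera in the world; the wrist camera has in their place "hand_eye" (4x4, takes a point from camera to tool coordinates, whose origin is the TCP and whose axes are the flange's). Camera axes: x right, y up, looking along -z (the intrinsics and any distortion apply to the point x, -y, -z); pixel columns grow to the right and rows downward; lengths in m; the calibration is good to about 2 mm. A picture is of the moment at which its call begins: read the wrist's pose just before it. get_calibration takes no time and is no camera call.
- job.hand_in(): hands the job in; it is judged then, once.
The state is a dict: "time": time; "qpos": joint angles; "qvel": joint speeds; "joint_efforts": joint torques, N m; "tool_pos": TCP position; "tool_rot": TCP orientation; "contact_force": force on the tool from outside, world axes, zero at the start; "torque": the same for the moment, N m; "opening": finger opening in m; "grip_force": force on a finger pad.
Only numpy, scipy, OpenCV 4.12 (cv2) and the standard library are available. Lean on these libraries where they do the work, as an engineer would, in place of code of your own. Each camera call takes 0.05 s, during which the arm holds its last target. There are 200 camera calls.

## Working session

There is one attempt and no reset: what is moved stays moved. The work goes in short steps, Python scripts to look and compute and a tool call to move; the robot and the scene stay as the last step left them, time stands still between calls to the robot, and variables do not carry over. Pictures are saved under pics/ and viewed, at most 10 in all, crops included, and the job is handed in when it is done.

Besides the shell and the picture viewer there is one more tool, called after "Request:" as a command line: name --argument value ..., lists and objects as JSON in quotes. send_rows: Moves the arm, as the interface text tells. Its arguments: {"type":"object","properties":{"targets":{"type":"array"},"force":{"type":"number"}},"required":["targets"]}

```bash
mkdir -p pics
python3 - <<'E'
from cell import *
import numpy as np,cv2
s=monitor.observe();print(s['time'],s['tool_pos'],s['tool_rot'],s['opening'],robot.tcp_to_grasp)
for n in("top","scene"):
    im,d=read_camera(n);np.savez(n+'.npz',im=im,d=d);cv2.imwrite(f'pics/{n}0.png',im[...,::-1])
    print(n,get_calibration(n))
print(get_calibration("wrist"))
E
```

```text
0.0 [ 0.20619385 -0.48236051  0.22604129] [-3.14003760e+00 -2.27079257e-04  4.03752671e-01] 0.09175528077298169 -0.0188
top {'intrinsics': array([[477.50688477,   0.        , 312.83345391],
       [  0.        , 477.50688477, 244.89232161],
       [  0.        ,   0.        ,   1.        ]]), 'origin': array([0.3491419 , 0.05173209, 1.12503706]), 'orientation': array([ 0.22138468,  0.00595525, -1.52218526])}
scene {'intrinsics': array([[610.82204638,   0.        , 297.66493681],
       [  0.        , 610.82204638, 237.52897687],
       [  0.        ,   0.        ,   1.        ]]), 'origin': array([ 1.37305225, -0.67884164,  1.03298123]), 'orientation': array([0.86645253, 0.02151607, 0.81903708])}
{'intrinsics': array([[331.0323365 ,   0.        , 320.16899295],
       [  0.        , 331.0323365 , 239.72919329],
       [  0.        ,   0.        ,   1.        ]]), 'hand_eye': array([[ 1.45523271e-03,  9.59499751e-01,  2.81705716e-01,
         7.61487772e-02],
       [ 9.99998180e-01, -1.74397897e-03,  7.74273687e-04,
        -4.81021244e-04],
       [ 1.23420425e-03,  2.81704076e-01, -9.59500542e-01,
        -1.58236904e-01],
       [ 0.00000000e+00,  0.00000000e+00,  0.00000000e+00,
         1.00000000e+00]])}
```

View pics/top0.png

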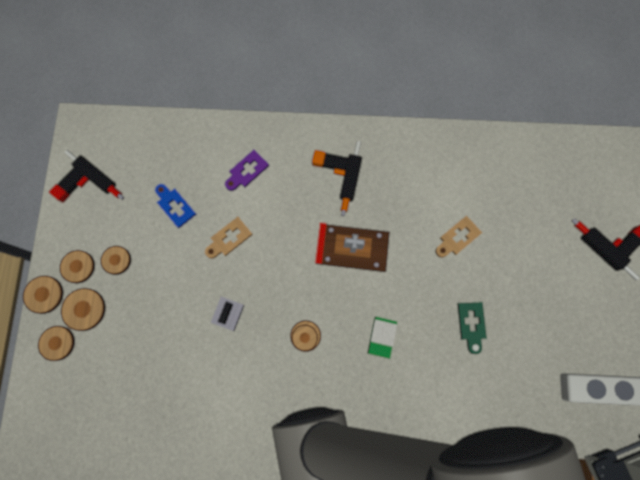

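View pics/scene0.png

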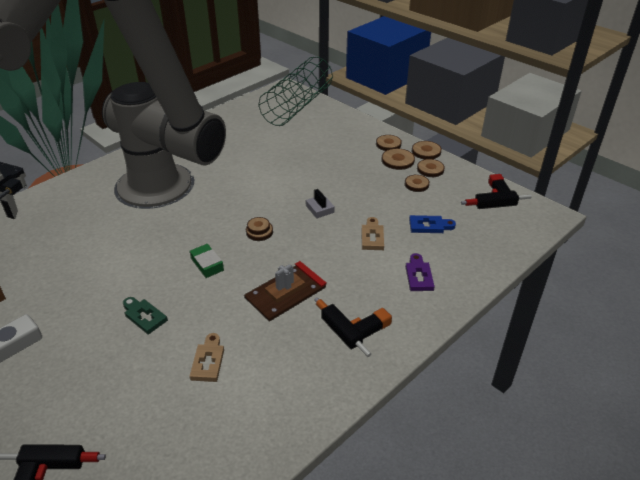

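Candidates in the top picture:
- **Birch boards:** (232,237) and (460,236) are tan with a cross bore. The blue (178,207) and purple (247,170) boards are look-alikes. The round slices at left and (305,335) are not boards.
- **Green separator:** (471,323) has a bore and a white dot. (383,337) is the staple box.
- **Weight:** (228,313). The pale block at right, (600,388), is something else.
- **Stand:** (353,247), with its red end to the left.

I'll measure these now.

```bash
cat > h.py <<'E'
import numpy as np,cv2
from scipy.spatial.transform import Rotation as R
from cell import monitor,read_camera,get_calibration
def campose(n,s=None):
    c=get_calibration(n);K=c['intrinsics']
    if n=='wrist':
        T=np.eye(4);T[:3,:3]=R.from_euler('xyz',s['tool_rot']).as_matrix();T[:3,3]=s['tool_pos'];T=T@c['hand_eye']
        return K,T[:3,3],T[:3,:3]
    return K,np.array(c['origin']),R.from_euler('xyz',c['orientation']).as_matrix()
def toplane(px,z,cp):
    K,o,M=cp;px=np.asarray(px,float).reshape(-1,2)
    d=np.c_[(px[:,0]-K[0,2])/K[0,0],-(px[:,1]-K[1,2])/K[1,1],-np.ones(len(px))]@M.T
    return (o+d*((z-o[2])/d[:,2])[:,None])[:,:2]
def near(mask,px):
    cs,hi=cv2.findContours(mask.astype(np.uint8),cv2.RETR_CCOMP,cv2.CHAIN_APPROX_NONE)
    i=min((i for i in range(len(cs)) if hi[0][i][3]<0 and cv2.contourArea(cs[i])>60),key=lambda i:abs(cv2.pointPolygonTest(cs[i],px,True)) if cv2.pointPolygonTest(cs[i],px,True)<0 else -1)
    holes=[cs[j] for j in range(len(cs)) if hi[0][j][3]==i]
    return cs[i],holes
def board(mask,px,z,cp):
    """outline -> origin, yaw of tab"""
    c,h=near(mask,px)
    w=toplane(c.reshape(-1,2),z,cp).astype(np.float32)
    (cx,cy),sz,a=cv2.minAreaRect((w*1000))
    a=np.radians(a); 
    if sz[0]<sz[1]: a+=np.pi/2
    u=np.array([np.cos(a),np.sin(a)]); ctr=np.array([cx,cy])/1000
    m=cv2.moments((w*1e5).astype(np.float32).reshape(-1,1,2));g=np.array([m['m10'],m['m01']])/m['m00']/1e5
    if (g-ctr)@u>0:u=-u      # heavy side is away from the tab
    o=ctr-0.017*u
    L=max(sz);hole=None
    if h:
        hh=max(h,key=cv2.contourArea);x=toplane(hh.reshape(-1,2),z,cp)
        hole=np.array(cv2.minAreaRect((x*1000).astype(np.float32))[0])/1000
    return o,np.degrees(np.arctan2(u[1],u[0])),sorted(sz),hole
E
python3 - <<'E'
from h import *
f=np.load('top.npz');im,d=f['im'],f['d'];hsv=cv2.cvtColor(im,cv2.COLOR_RGB2HSV);H,S,V=[hsv[...,i].astype(int) for i in range(3)]
cp=campose('top')
tan=(H>8)&(H<25)&(S>90)&(V>120)
for p in((232,237),(460,236)):print('birch',board(tan,p,.014,cp),hsv[p[1]+8,p[0]+8])
gr=(H>65)&(H<95)&(S>90);print('green',board(gr,(471,335),.014,cp),hsv[340,471])
red=((H<6)|(H>174))&(S>150)&(V>90);c,_=near(red,(321,245));r=toplane(c.reshape(-1,2),.018,cp)
print('red',cv2.minAreaRect((r*1000).astype(np.float32)))
br=(S>90)&(H<20)|red;c,_=near(br,(335,255));r=toplane(c.reshape(-1,2),.012,cp)
print('stand',cv2.minAreaRect((r*1000).astype(np.float32)),cv2.contourArea(c))
hub=(d>0.01)&(d<d[247,330]-0.045);print(hub[225:265,340:370].sum())
for p in((228,305),(228,313)):print(hsv[p[1],p[0]],d[p[1],p[0]])
blk=(V<60);c,_=near(blk,(226,313));r=toplane(c.reshape(-1,2),.053,cp);print('handle',cv2.minAreaRect((r*1000).astype(np.float32)))
cr=im[280:350,190:270];cr2=im[205:275,310:410];cr3=im[205:275,190:270];cr4=im[205:275,420:500];cr5=im[290:360,430:510]
cv2.imwrite('pics/crop.png',cv2.resize(np.hstack([cr,cr2,cr3,cr4,cr5])[...,::-1],None,fx=1.9,fy=1.9,interpolation=cv2.INTER_CUBIC))
E
```

```text
birch (array([0.6124657 , 0.26707844]), np.float64(132.87757873535156), [55.48323059082031, 113.62484741210938], array([0.61263666, 0.26664456])) [ 24  27 143]
birch (array([ 0.64098656, -0.28214739]), np.float64(132.00422286987305), [52.12758255004883, 115.86065673828125], array([ 0.63958783, -0.28130612])) [ 18  65 157]
green (array([ 0.43914025, -0.30252195]), np.float64(-175.00648069381714), [52.612613677978516, 110.18029022216797], array([ 0.43805237, -0.30243475])) [ 77 128  80]
red ((603.5535278320312, 51.424278259277344), (15.509475708007812, 97.78370666503906), 85.81829071044922)
stand ((599.8053588867188, -22.154624938964844), (166.489013671875, 100.00162506103516), 86.00675964355469) 2553.0
188
[120   8  31] 1.0711542
[90  7 36] 1.0850874
handle ((426.0569152832031, 257.9861755371094), (14.72607421875, 44.074275970458984), 72.7640380859375)
```

View pics/crop.png

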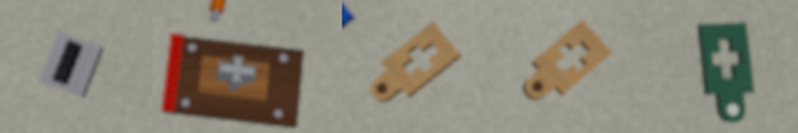

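```bash
cat >> h.py <<'E'
def plan(x,y,z,yaw,mm=42,deg=7.5,start=None):
    """print calls (5 rows each, end pose of each call) to reach world pose; yaw deg"""
    if start is None:
        s=monitor.observe();start=[*s['tool_pos'],np.degrees(s['tool_rot'][2])]
    p=np.array(start,float);t=np.array([x,y,z,yaw],float);D=t-p;D[3]=(D[3]+180)%360-180
    n=int(np.ceil(max(np.linalg.norm(D[:3])*1000/mm,abs(D[3])/deg)/5-.001))or 1
    for k in range(n):
        a=np.radians(p[3]+D[3]*k/n);d=D[:3]/n*100
        print('call',k+1,'end shift cm',np.round([d[0]*np.cos(a)+d[1]*np.sin(a),d[0]*np.sin(a)-d[1]*np.cos(a),-d[2]],2),'spin',round(-D[3]/n,2))
    return t
def state():
    s=monitor.observe();print('t',round(s['time'],2),np.round(s['tool_pos'],4),'yaw',round(np.degrees(s['tool_rot'][2]),2),'open',round(s['opening'],4),'F',np.round(s['contact_force'],1),'grip',round(s['grip_force'],1));return s
E
python3 -c "
from h import *
plan(.640,-.282,.13,132)"
```

```text
call 1 end shift cm [15.92 -0.46  3.2 ] spin -36.29
call 2 end shift cm [13.11  9.05  3.2 ] spin -36.29
call 3 end shift cm [ 5.21 15.05  3.2 ] spin -36.29
```

Request:
send_rows --targets '[{"translation": [3.2, -0.1, 0.6], "spin": -7.3, "jaw": 1}, {"translation": [6.4, -0.2, 1.2], "spin": -14.5, "jaw": 1}, {"translation": [9.6, -0.3, 1.9], "spin": -21.8, "jaw": 1}, {"translation": [12.7, -0.4, 2.6], "spin": -29, "jaw": 1}, {"translation": [15.9, -0.5, 3.2], "spin": -36.3, "jaw": 1}]'

```text
time: 0.6
tool_pos: [0.3514, -0.4148, 0.194]
tool_rot: [-3.141, -0.0, 1.042]
contact_force: [-0.4, -0.1, -0.4]
opening: 0.0916
grip_force: 0.0
```

Request:
send_rows --targets '[{"translation": [2.6, 1.8, 0.6], "spin": -7.3, "jaw": 1}, {"translation": [5.2, 3.6, 1.2], "spin": -14.5, "jaw": 1}, {"translation": [7.9, 5.4, 1.9], "spin": -21.8, "jaw": 1}, {"translation": [10.5, 7.2, 2.6], "spin": -29, "jaw": 1}, {"translation": [13.1, 9.0, 3.2], "spin": -36.3, "jaw": 1}]'

```text
time: 1.1
tool_pos: [0.4956, -0.3477, 0.1619]
tool_rot: [-3.141, -0.001, 1.676]
contact_force: [0.8, 0.1, 0.3]
opening: 0.0918
grip_force: 0.0
```

Request:
send_rows --targets '[{"translation": [1.0, 3.0, 0.6], "spin": -7.3, "jaw": 1}, {"translation": [2.1, 6.0, 1.2], "spin": -14.5, "jaw": 1}, {"translation": [3.1, 9.0, 1.9], "spin": -21.8, "jaw": 1}, {"translation": [4.2, 12.0, 2.6], "spin": -29, "jaw": 1}, {"translation": [5.2, 15.0, 3.2], "spin": -36.3, "jaw": 1}]'

```text
time: 1.6
tool_pos: [0.6395, -0.281, 0.1296]
tool_rot: [-3.141, -0.001, 2.31]
contact_force: [0.5, -0.6, 0.5]
opening: 0.0921
grip_force: 0.0
```

```bash
cat >> h.py <<'E'
def look(name=None):
    s=state();im,d=read_camera('wrist')
    if name: cv2.imwrite(f'pics/{name}.png',im[...,::-1])
    return s,im,d,cv2.cvtColor(im,cv2.COLOR_RGB2HSV).astype(int),campose('wrist',s)
E
python3 - <<'E'
from h import *
s,im,d,h,cp=look('w1')
H,S,V=h[...,0],h[...,1],h[...,2]
print(h[240,280:360:8],d[240,320])
tan=(H>8)&(H<25)&(S>70)&(V>70)
print(board(tan,(320,215),.014,cp))
E
```

```text
t 1.6 [ 0.6395 -0.281   0.1296] yaw 132.34 open 0.0921 F [ 0.5 -0.6  0.5] grip 0.0
[[ 19  26 158]
 [ 18  53 160]
 [ 15 140 162]
 [ 20  34 151]
 [ 19  25 166]
 [ 24  23 158]
 [ 18  28 156]
 [ 23  29 156]
 [ 16 138 163]
 [ 15 116 161]] 0.30089626
(array([ 0.64112693, -0.28111532]), np.float64(132.45112228393555), [56.18473815917969, 117.17909240722656], array([ 0.63931598, -0.27899051]))
```

View pics/w1.png

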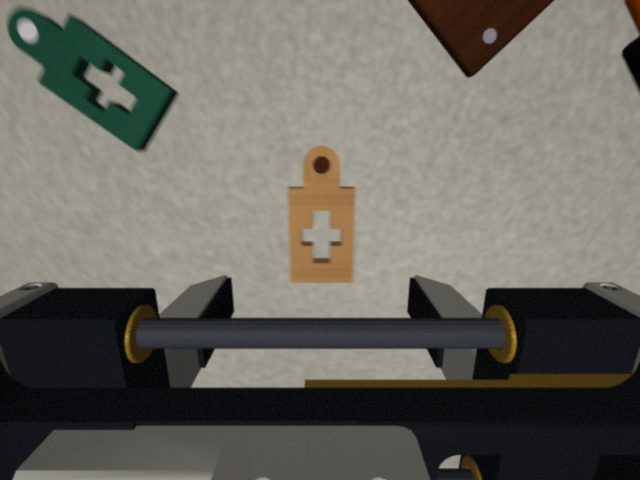

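Request:
send_rows --targets '[{"translation": [0, 0, 4], "spin": 0, "jaw": 1}, {"translation": [-0.1, 0.1, 8], "spin": 0, "jaw": 1}, {"translation": [-0.1, 0.1, 11.5], "spin": 0, "jaw": 1}, {"translation": [-0.1, 0.1, 12.6], "spin": 0, "jaw": 1}, {"translation": [-0.1, 0.1, 12.6], "spin": 0, "jaw": 1}]' --force 20

```text
time: 2.15
tool_pos: [0.639, -0.2815, 0.0034]
tool_rot: [-3.14, -0.003, 2.304]
contact_force: [-0.6, 0.1, -0.0]
opening: 0.0916
grip_force: 0.0
```

Request:
send_rows --targets '[{"translation": [0, 0, 0], "spin": 0, "jaw": 0.4}, {"translation": [0, 0, 0], "spin": 0, "jaw": 0.4}, {"translation": [0, 0, 0], "spin": 0, "jaw": 0.4}, {"translation": [0, 0, 0], "spin": 0, "jaw": 0.4}, {"translation": [0, 0, 0], "spin": 0, "jaw": 0.4}]'

```text
time: 2.65
tool_pos: [0.6403, -0.2822, 0.0051]
tool_rot: [3.141, 0.001, 2.304]
contact_force: [-0.5, -0.9, 0.9]
opening: 0.0563
grip_force: 0.5
```

Request:
send_rows --targets '[{"translation": [0, 0, 0], "spin": 0, "jaw": 0.4}, {"translation": [0, 0, -2], "spin": 0, "jaw": 0.4}, {"translation": [0, 0, -6], "spin": 0, "jaw": 0.4}, {"translation": [0, 0, -10], "spin": 0, "jaw": 0.4}, {"translation": [0, 0, -14.5], "spin": 0, "jaw": 0.4}]'

```text
time: 3.15
tool_pos: [0.6395, -0.2816, 0.1501]
tool_rot: [-3.141, -0.002, 2.304]
contact_force: [0.3, -0.4, -0.7]
opening: 0.0557
grip_force: 20.0
```

Run:
```python
from h import *
state();plan(.593,-.122,.15,86)
```

```text
t 3.15 [ 0.6395 -0.2816  0.1501] yaw 132.03 open 0.0557 F [ 0.3 -0.4 -0.7] grip 20.0
call 1 end shift cm [7.48 3.62 0.01] spin 23.02
call 2 end shift cm [8.3  0.4  0.01] spin 23.02
```

Request:
send_rows --targets '[{"translation": [1.5, 0.7, 0], "spin": 4.6, "jaw": 0.4}, {"translation": [3, 1.4, 0], "spin": 9.2, "jaw": 0.4}, {"translation": [4.5, 2.2, 0], "spin": 13.8, "jaw": 0.4}, {"translation": [6, 2.9, 0], "spin": 18.4, "jaw": 0.4}, {"translation": [7.5, 3.6, 0], "spin": 23, "jaw": 0.4}]'

```text
time: 3.65
tool_pos: [0.6163, -0.2015, 0.1495]
tool_rot: [-3.141, -0.0, 1.9]
contact_force: [-0.3, 0.4, -1.4]
opening: 0.0553
grip_force: 20.0
```

Request:
send_rows --targets '[{"translation": [2, 0.1, 0], "spin": 6, "jaw": 0.4}, {"translation": [4.2, 0.2, 0], "spin": 12, "jaw": 0.4}, {"translation": [6.3, 0.3, 0], "spin": 18, "jaw": 0.4}, {"translation": [8.3, 0.4, 0], "spin": 23, "jaw": 0.4}, {"translation": [8.3, 0.4, 0], "spin": 23, "jaw": 0.4}]'

```text
time: 4.15
tool_pos: [0.5926, -0.1201, 0.1497]
tool_rot: [-3.14, -0.001, 1.502]
contact_force: [0.0, 0.6, -0.5]
opening: 0.0558
grip_force: 20.0
```

Run:
```python
from h import *
s,im,d,h,cp=look('w2')
np.savez('w2.npz',im=im,d=d,pos=s['tool_pos'],rot=s['tool_rot'])
```

```text
t 4.15 [ 0.5926 -0.1201  0.1497] yaw 86.08 open 0.0558 F [ 0.   0.6 -0.5] grip 20.0
```

View pics/w2.png

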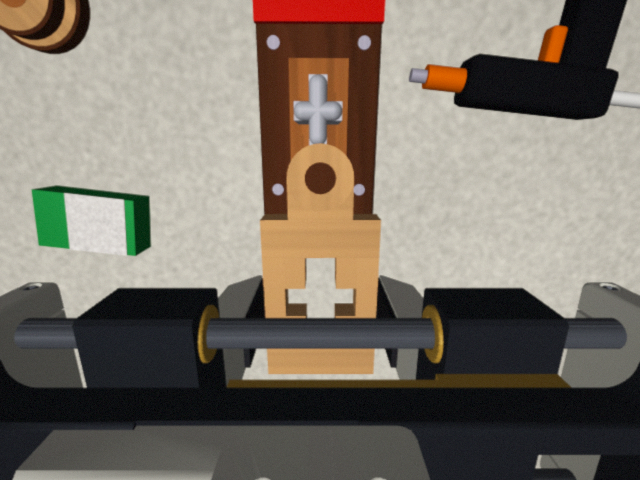

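```bash
cat >> h.py <<'E'
def ext(mask,axis,lo,hi,a,b):
    """sub-mask extents: axis 0 -> first/last row over columns lo..hi in rows a..b; axis 1 swapped. medians"""
    r=[]
    for k in range(lo,hi):
        v=np.where(mask[a:b,k] if axis==0 else mask[k,a:b])[0]
        if len(v): r.append((a+v[0]-.5,a+v[-1]+.5))
    return np.median(r,0)
def totool(w,s):
    d=w-s['tool_pos'][:2];a=s['tool_rot'][2];return np.array([d[0]*np.cos(a)+d[1]*np.sin(a),d[0]*np.sin(a)-d[1]*np.cos(a)])*1000
E
cat > m.py <<'E'
from h import *
f=np.load('w2.npz');im=f['im'];s=dict(tool_pos=f['pos'],tool_rot=f['rot']);h=cv2.cvtColor(im,cv2.COLOR_RGB2HSV).astype(int);cp=campose('wrist',s)
H,S,V=h[...,0],h[...,1],h[...,2]
T=lambda p,z:np.round(totool(toplane([p],z,cp)[0],s),2)
g=(S<90)&(V>90)
r=ext(g,0,315,321,60,142);c=ext(g,1,105,115,280,360);print('hub rows',r,'cols',c)
for rr in(r[0],r[1]):print(' hub x end',T((318,rr),.074))
for cc in c:print(' hub y end',T((cc,110),.074))
tan=(H>8)&(H<25)&(S>70)&(V>110)
z=.1592
for row in(225,240,250):
    c=ext(tan,1,row,row+3,240,400);print('body cols',row,c,T((c[0],row),z),T((c[1],row),z))
br=(S>90)&(V<110);
for row in(50,120,165):
    c=ext((S>80),1,row,row+3,235,400);print('base',row,c,T((c[0],row),.012),T((c[1],row),.012))
dk=(V<100)[160:200,300:340];m=cv2.moments(cv2.findContours(dk.astype(np.uint8),0,1)[0][0]);p=(300+m['m10']/m['m00'],160+m['m01']/m['m00']);print('dot',p,T(p,z))
for cc in (270,370):
    col=np.where(tan[200:260,cc])[0][0]+200-.5;print('shoulder',col,T((cc,col),z))
v=np.where(im[130:160,320].astype(int).sum(1)>0)[0];print('tip col320',h[136:152:1,320].tolist())
E
python3 m.py
```

```text
hub rows [ 73.5 141.5] cols [293.5 341.5]
 hub x end [119.43  -1.85]
 hub x end [77.55 -1.87]
 hub y end [ 97.49 -18.06]
 hub y end [97.53 13.67]
body cols 225 [259.5 380.5] [ 40.1  -28.28] [40.2  27.65]
body cols 240 [260.5 379.5] [ 32.88 -28.18] [32.98 27.56]
body cols 250 [261.5 379.5] [ 27.95 -27.94] [28.06 27.82]
base 50 [256.5 379.5] [147.8  -51.41] [147.91  46.75]
base 120 [260.5 376.5] [ 95.15 -50.8 ] [95.28 46.94]
base 165 [262.5 374.5] [ 58.08 -50.87] [58.23 47.02]
dot (319.75552246214943, 177.9704641350211) [61.63 -0.45]
shoulder 219.5 [ 42.71 -23.32]
shoulder 219.5 [42.8  22.69]
tip col320 [[116, 10, 172], [120, 9, 170], [120, 9, 165], [120, 14, 162], [120, 13, 155], [120, 12, 145], [155, 11, 135], [15, 86, 174], [16, 127, 199], [16, 131, 203], [16, 130, 204], [16, 131, 203], [17, 132, 203], [17, 135, 202], [16, 131, 207], [16, 130, 204]]
```

Request:
send_rows --targets '[{"translation": [2.5, 0, 0], "spin": 0, "jaw": 0.4}, {"translation": [6, -0.1, 0], "spin": 0, "jaw": 0.4}, {"translation": [8.5, -0.2, 0.5], "spin": 0, "jaw": 0.4}, {"translation": [9.7, -0.2, 3], "spin": 0, "jaw": 0.4}, {"translation": [9.7, -0.2, 5], "spin": 0, "jaw": 0.4}]'

```text
time: 4.7
tool_pos: [0.5986, -0.0246, 0.0991]
tool_rot: [3.141, 0.0, 1.505]
contact_force: [0.6, 0.0, -1.2]
opening: 0.0555
grip_force: 20.0
```

Request:
send_rows --targets '[{"translation": [0, 0, 0], "spin": 0, "jaw": 0.4}, {"translation": [0, 0, 0.8], "spin": 0, "jaw": 0.4}, {"translation": [0, 0, 1.6], "spin": 0, "jaw": 0.4}, {"translation": [0, 0, 2.2], "spin": 0, "jaw": 0.4}, {"translation": [0, 0, 2.8], "spin": 0, "jaw": 0.4}]'

```text
time: 5.2
tool_pos: [0.5987, -0.0252, 0.0722]
tool_rot: [3.14, -0.001, 1.501]
contact_force: [-0.8, 4.0, 2.1]
opening: 0.0555
grip_force: 20.0
```

Request:
send_rows --targets '[{"translation": [0.1, 0, 0], "spin": 0, "jaw": 0.4}, {"translation": [0.1, 0, 0.7], "spin": 0, "jaw": 0.4}, {"translation": [0.1, 0, 1.4], "spin": 0, "jaw": 0.4}, {"translation": [0.1, 0, 2.1], "spin": 0, "jaw": 0.4}, {"translation": [0.1, 0, 2.8], "spin": 0, "jaw": 0.4}]'

```text
time: 5.7
tool_pos: [0.598, -0.0247, 0.0429]
tool_rot: [-3.141, 0.0, 1.502]
contact_force: [-0.5, 0.3, -1.3]
opening: 0.0556
grip_force: 20.0
```

Request:
send_rows --targets '[{"translation": [0, 0, 0.5], "spin": 0, "jaw": 0.4}, {"translation": [0, 0, 0.9], "spin": 0, "jaw": 0.4}, {"translation": [0, 0, 1.1], "spin": 0, "jaw": 0.4}, {"translation": [0, 0, 1.2], "spin": 0, "jaw": 0.4}, {"translation": [0, 0, 1.2], "spin": 0, "jaw": 0.4}]'

```text
time: 6.2
tool_pos: [0.5982, -0.0246, 0.0317]
tool_rot: [3.141, 0.0, 1.502]
contact_force: [0.2, -0.2, -0.9]
opening: 0.0555
grip_force: 20.0
```

Request:
send_rows --targets '[{"translation": [0, 0, 0.05], "spin": 0, "jaw": 0.4}, {"translation": [0, 0, 0.1], "spin": 0, "jaw": 0.4}, {"translation": [0, 0, 0.15], "spin": 0, "jaw": 0.4}, {"translation": [0, 0, 0.2], "spin": 0, "jaw": 0.4}, {"translation": [0, 0, 0.2], "spin": 0, "jaw": 0.4}]'

```text
time: 6.7
tool_pos: [0.5983, -0.0246, 0.031]
tool_rot: [3.141, 0.0, 1.502]
contact_force: [-2.8, 1.3, 8.8]
opening: 0.0558
grip_force: 20.0
```

Request:
send_rows --targets '[{"translation": [0, 0, 0], "spin": 0, "jaw": 0.72}, {"translation": [0, 0, 0], "spin": 0, "jaw": 0.72}, {"translation": [0, 0, 0], "spin": 0, "jaw": 0.72}, {"translation": [0, 0, 0], "spin": 0, "jaw": 0.72}, {"translation": [0, 0, 0], "spin": 0, "jaw": 0.72}]'

```text
time: 7.2
tool_pos: [0.5981, -0.0246, 0.0295]
tool_rot: [-3.141, 0.0, 1.502]
contact_force: [-0.5, 0.7, 0.7]
opening: 0.0662
grip_force: 0.0
```

Request:
send_rows --targets '[{"translation": [0, 0, -3], "spin": 0, "jaw": 0.72}, {"translation": [0, 0, -6], "spin": 0, "jaw": 0.72}, {"translation": [0, 0, -9], "spin": 0, "jaw": 0.72}, {"translation": [0, 0, -12], "spin": 0, "jaw": 0.72}, {"translation": [0, 0, -12], "spin": 0, "jaw": 0.72}]'

```text
time: 7.7
tool_pos: [0.6005, -0.0249, 0.1543]
tool_rot: [3.133, 0.001, 1.502]
contact_force: [0.6, -1.2, 1.0]
opening: 0.0659
grip_force: 0.0
```

Run:
```python
from h import *
s,im,d,h,cp=look('w3')
H,S,V=h[...,0],h[...,1],h[...,2]
tan=(H>8)&(H<25)&(S>70)&(V>120)
print(board(tan,(320,215),.040,cp))
print(d[160:240:20,320])
plan(.4395,-.3025,.13,5)
```

```text
t 7.7 [ 0.6005 -0.0249  0.1543] yaw 86.04 open 0.0659 F [ 0.6 -1.2  1. ] grip 0.0
(array([ 0.59791569, -0.02425966]), np.float64(86.34611511230469), [56.765987396240234, 117.91365814208984], array([ 0.59648267, -0.02986354]))
[0.2660192  0.26834962 0.27489522 0.24273342]
call 1 end shift cm [-9.6  -4.67  0.73] spin 27.01
call 2 end shift cm [-10.68   0.2    0.73] spin 27.01
call 3 end shift cm [-9.43  5.03  0.73] spin 27.01
```

View pics/w3.png

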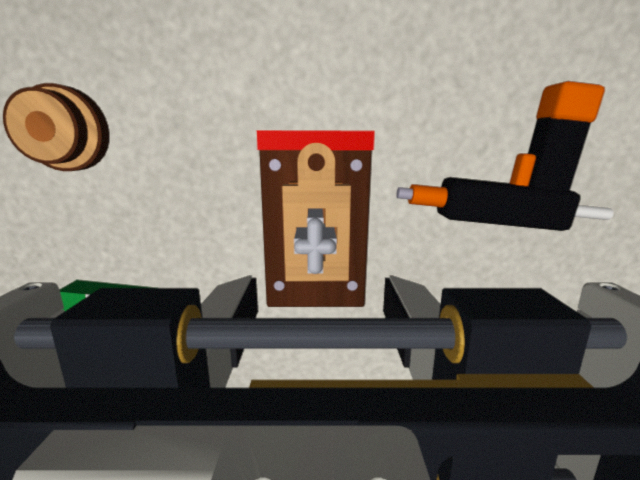

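Request:
send_rows --targets '[{"translation": [-1.9, -0.9, 0.1], "spin": 5.4, "jaw": 0.72}, {"translation": [-3.8, -1.9, 0.3], "spin": 10.8, "jaw": 0.72}, {"translation": [-5.8, -2.8, 0.4], "spin": 16.2, "jaw": 0.8}, {"translation": [-7.7, -3.7, 0.6], "spin": 21.6, "jaw": 1}, {"translation": [-9.6, -4.7, 0.7], "spin": 27, "jaw": 1}]'

```text
time: 8.25
tool_pos: [0.5433, -0.1175, 0.141]
tool_rot: [-3.139, 0.001, 1.027]
contact_force: [0.3, 0.6, 0.0]
opening: 0.0847
grip_force: 0.0
```

Request:
send_rows --targets '[{"translation": [-2.1, 0, 0.1], "spin": 5.4, "jaw": 1}, {"translation": [-4.3, 0.1, 0.3], "spin": 10.8, "jaw": 1}, {"translation": [-6.4, 0.1, 0.4], "spin": 16.2, "jaw": 1}, {"translation": [-8.5, 0.2, 0.6], "spin": 21.6, "jaw": 1}, {"translation": [-10.7, 0.2, 0.7], "spin": 27, "jaw": 1}]'

```text
time: 8.75
tool_pos: [0.4901, -0.2101, 0.1341]
tool_rot: [-3.139, 0.001, 0.555]
contact_force: [-0.0, -0.3, 0.0]
opening: 0.092
grip_force: 0.0
```

Request:
send_rows --targets '[{"translation": [-1.9, 1, 0.1], "spin": 5.4, "jaw": 1}, {"translation": [-3.8, 2, 0.3], "spin": 10.8, "jaw": 1}, {"translation": [-5.8, 3, 0.4], "spin": 16.2, "jaw": 1}, {"translation": [-7.7, 4, 0.6], "spin": 21.6, "jaw": 1}, {"translation": [-9.4, 5, 0.7], "spin": 27, "jaw": 1}]'

```text
time: 9.25
tool_pos: [0.4368, -0.3023, 0.1271]
tool_rot: [-3.14, 0.002, 0.084]
contact_force: [0.4, -1.1, 0.3]
opening: 0.0914
grip_force: 0.0
```

Run:
```python
from h import *
s,im,d,h,cp=look('w4')
H,S,V=h[...,0],h[...,1],h[...,2]
gr=(H>65)&(H<95)&(S>90)
b=board(gr,(320,200),.014,cp);print(b,totool(b[0],s))
plan(b[0][0],b[0][1],.004,b[1]-180)
```

```text
t 9.25 [ 0.4368 -0.3023  0.1271] yaw 4.8 open 0.0914 F [ 0.4 -1.1  0.3] grip 0.0
(array([ 0.43736   , -0.30416912]), np.float64(-175.20496129989624), [54.085819244384766, 116.65158081054688], array([ 0.43889899, -0.30388699])) [0.39470736 1.91939974]
call 1 end shift cm [ 0.15 -0.04 12.31] spin -0.34
```

Request:
send_rows --targets '[{"translation": [0, 0.1, 4], "spin": 0, "jaw": 1}, {"translation": [0, 0.2, 8], "spin": 0, "jaw": 1}, {"translation": [0, 0.2, 11.3], "spin": 0, "jaw": 1}, {"translation": [0, 0.2, 12.3], "spin": 0, "jaw": 1}, {"translation": [0, 0.2, 12.3], "spin": 0, "jaw": 1}]'

```text
time: 9.8
tool_pos: [0.4374, -0.3029, 0.0041]
tool_rot: [-3.138, 0.003, 0.089]
contact_force: [0.7, 0.4, 1.1]
opening: 0.0918
grip_force: 0.0
```

Request:
send_rows --targets '[{"translation": [0, 0, 0], "spin": 0, "jaw": 0.4}, {"translation": [0, 0, 0], "spin": 0, "jaw": 0.4}, {"translation": [0, 0, 0], "spin": 0, "jaw": 0.4}, {"translation": [0, 0, 0], "spin": 0, "jaw": 0.4}, {"translation": [0, 0, 0], "spin": 0, "jaw": 0.4}]'

```text
time: 10.3
tool_pos: [0.4385, -0.3043, 0.0063]
tool_rot: [3.141, -0.001, 0.088]
contact_force: [-0.6, 0.7, 0.5]
opening: 0.0563
grip_force: 0.3
```

Request:
send_rows --targets '[{"translation": [0, 0, 0], "spin": 0, "jaw": 0.4}, {"translation": [0, 0, -2], "spin": 0, "jaw": 0.4}, {"translation": [0, 0, -6], "spin": 0, "jaw": 0.4}, {"translation": [0, 0, -10], "spin": 0, "jaw": 0.4}, {"translation": [0, 0, -14.5], "spin": 0, "jaw": 0.4}]'

```text
time: 10.8
tool_pos: [0.4376, -0.3036, 0.1515]
tool_rot: [-3.14, 0.001, 0.088]
contact_force: [0.1, 0.1, -0.6]
opening: 0.0557
grip_force: 20.0
```

Run:
```python
from h import *
state();plan(.593,-.122,.15,86)
```

```text
t 10.8 [ 0.4376 -0.3036  0.1515] yaw 5.03 open 0.0557 F [ 0.1  0.1 -0.6] grip 20.0
call 1 end shift cm [ 5.69 -5.57  0.05] spin -26.99
call 2 end shift cm [ 7.6  -2.39  0.05] spin -26.99
call 3 end shift cm [7.85 1.32 0.05] spin -26.99
```

Request:
send_rows --targets '[{"translation": [1.1, -1.1, 0], "spin": -5.4, "jaw": 0.4}, {"translation": [2.3, -2.2, 0], "spin": -10.8, "jaw": 0.4}, {"translation": [3.4, -3.3, 0], "spin": -16.2, "jaw": 0.4}, {"translation": [4.6, -4.5, 0], "spin": -21.6, "jaw": 0.4}, {"translation": [5.7, -5.6, 0], "spin": -27, "jaw": 0.4}]'

```text
time: 11.3
tool_pos: [0.4904, -0.2426, 0.1506]
tool_rot: [-3.141, 0.0, 0.563]
contact_force: [-0.5, -1.0, -0.2]
opening: 0.0554
grip_force: 20.0
```

Request:
send_rows --targets '[{"translation": [1.5, -0.5, 0], "spin": -5.4, "jaw": 0.4}, {"translation": [3, -1, 0], "spin": -10.8, "jaw": 0.4}, {"translation": [4.6, -1.4, 0], "spin": -16.2, "jaw": 0.4}, {"translation": [6.1, -1.9, 0], "spin": -21.6, "jaw": 0.4}, {"translation": [7.6, -2.4, 0], "spin": -27, "jaw": 0.4}]'

```text
time: 11.8
tool_pos: [0.542, -0.182, 0.1504]
tool_rot: [-3.141, 0.0, 1.034]
contact_force: [1.1, -0.4, -1.1]
opening: 0.0561
grip_force: 20.0
```

Request:
send_rows --targets '[{"translation": [2, 0.3, 0], "spin": -6.8, "jaw": 0.4}, {"translation": [4, 0.6, 0], "spin": -13.5, "jaw": 0.4}, {"translation": [6, 1, 0], "spin": -20.3, "jaw": 0.4}, {"translation": [7.9, 1.3, 0], "spin": -27, "jaw": 0.4}, {"translation": [7.9, 1.3, 0], "spin": -27, "jaw": 0.4}]'

```text
time: 12.3
tool_pos: [0.5945, -0.1198, 0.1503]
tool_rot: [-3.142, -0.001, 1.506]
contact_force: [-0.5, -0.3, -0.8]
opening: 0.0556
grip_force: 20.0
```

Run:
```python
from h import *
s,im,d,h,cp=look('w5')
np.savez('w5.npz',im=im,d=d,pos=s['tool_pos'],rot=s['tool_rot'])
```

```text
t 12.3 [ 0.5945 -0.1198  0.1503] yaw 86.27 open 0.0556 F [-0.5 -0.3 -0.8] grip 20.0
```

View pics/w5.png

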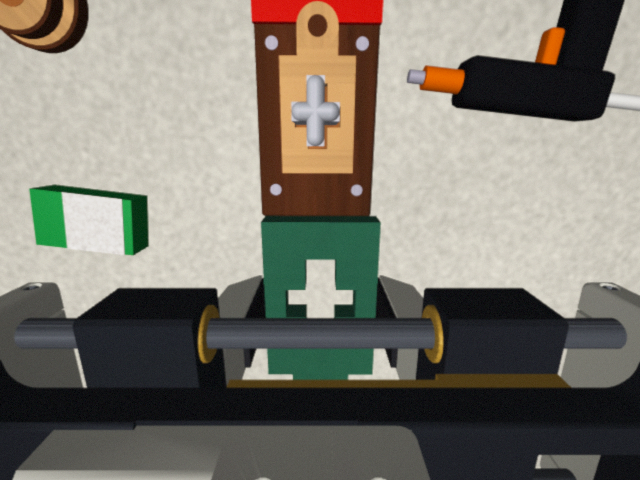

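Green held with its bare end at row ~220, slot end at row 260, hub at (316,110). The birch board is seated with its tab over the red strip.

```bash
cat > m2.py <<'E'
from h import *
def M(fn):
    f=np.load(fn);im=f['im'];s=dict(tool_pos=f['pos'],tool_rot=f['rot']);h=cv2.cvtColor(im,cv2.COLOR_RGB2HSV).astype(int);cp=campose('wrist',s)
    H,S,V=h[...,0],h[...,1],h[...,2];T=lambda p,z:np.round(totool(toplane([p],z,cp)[0],s),2)
    g=(S<60)&(V>90)
    r=ext(g,0,312,320,60,155);c=ext(g,1,105,115,285,350);print('hub rows',r,'cols',c,[T((316,q),.074) for q in r],[T((q,110),.074) for q in c])
    for col in(275,365):print('edge V',V[210:228,col].tolist())
    v=g[235:300,318:324].mean(1);print('slot end row',235+np.where(v>.5)[0][0]-.5,T((320,235+np.where(v>.5)[0][0]-.5),s['tool_pos'][2]+.009))
    for row in(230,245,255):
        q=ext(S>70,1,row,row+3,240,400);print('body',row,q,T((q[0],row),s['tool_pos'][2]+.009),T((q[1],row),s['tool_pos'][2]+.009))
    for row in(50,120,165):
        q=ext(S>70,1,row,row+3,235,400);print('base',row,T((q[0],row),.012),T((q[1],row),.012))
    return T,s
if __name__=='__main__':
    M('w2.npz')
    T,s=M('w5.npz')
    for r in(216,218,220,222):print(r,T((320,r),s['tool_pos'][2]+.009))
E
python3 m2.py
```

```text
hub rows [ 73.5 143. ] cols [293.5 341.5] [array([119.43,  -3.14]), array([76.58, -3.23])] [array([ 97.49, -18.06]), array([97.53, 13.66])]
edge V [75, 79, 72, 75, 86, 87, 85, 84, 84, 107, 188, 207, 208, 211, 210, 209, 210, 212]
edge V [67, 67, 64, 68, 82, 82, 86, 84, 84, 100, 179, 198, 194, 198, 199, 203, 199, 201]
slot end row 257.5 [24.08 -0.29]
body 230 [259.5 380.5] [ 37.59 -28.5 ] [37.69 27.87]
body 245 [260.5 379.5] [ 30.27 -28.39] [30.38 27.78]
body 255 [261.5 378.5] [ 25.29 -28.16] [25.39 27.56]
base 50 [147.8  -51.41] [147.91  46.75]
base 120 [ 95.14 -51.64] [95.28 46.94]
base 165 [ 58.08 -51.74] [58.23 47.01]
hub rows [ 74.5 145.5] cols [291.5 339.5] [array([118.91,  -3.07]), array([74.92, -3.16])] [array([ 97.51, -19.34]), array([97.56, 12.45])]
edge V [86, 81, 83, 84, 70, 51, 39, 34, 42, 36, 37, 47, 86, 98, 99, 100, 101, 103]
edge V [74, 73, 73, 69, 69, 52, 39, 39, 39, 40, 41, 39, 75, 94, 100, 102, 98, 98]
slot end row 258.5 [23.58 -0.3 ]
body 230 [261.5 379.5] [ 37.6  -27.57] [37.69 27.4 ]
body 245 [261.5 378.5] [ 30.29 -27.92] [30.37 27.3 ]
body 255 [262.5 377.5] [ 25.3  -27.68] [25.39 27.08]
base 50 [147.87 -52.15] [148.    45.39]
base 120 [ 95.13 -53.27] [95.27 45.49]
base 165 [ 58.   -53.44] [58.15 44.63]
216 [44.3  -0.33]
218 [43.36 -0.33]
220 [42.41 -0.32]
222 [41.47 -0.32]
```

Request:
send_rows --targets '[{"translation": [2.5, 0, 0], "spin": 0, "jaw": 0.4}, {"translation": [6, -0.2, 0], "spin": 0, "jaw": 0.4}, {"translation": [8.5, -0.3, 0.5], "spin": 0, "jaw": 0.4}, {"translation": [9.7, -0.3, 3], "spin": 0, "jaw": 0.4}, {"translation": [9.7, -0.3, 5], "spin": 0, "jaw": 0.4}]'

```text
time: 12.85
tool_pos: [0.5967, -0.0236, 0.1002]
tool_rot: [-3.142, 0.0, 1.5]
contact_force: [-0.2, -0.5, -0.3]
opening: 0.0554
grip_force: 20.0
```

Request:
send_rows --targets '[{"translation": [0, 0, 0], "spin": 0, "jaw": 0.4}, {"translation": [0, 0, 0.8], "spin": 0, "jaw": 0.4}, {"translation": [0, 0, 1.6], "spin": 0, "jaw": 0.4}, {"translation": [0, 0, 2.2], "spin": 0, "jaw": 0.4}, {"translation": [0, 0, 2.8], "spin": 0, "jaw": 0.4}]'

```text
time: 13.35
tool_pos: [0.5982, -0.024, 0.0735]
tool_rot: [3.139, -0.002, 1.5]
contact_force: [0.6, 4.6, 3.0]
opening: 0.0555
grip_force: 20.0
```

Request:
send_rows --targets '[{"translation": [0.1, 0, 0], "spin": 0, "jaw": 0.4}, {"translation": [0.1, 0, 0.6], "spin": 0, "jaw": 0.4}, {"translation": [0.1, 0, 1.2], "spin": 0, "jaw": 0.4}, {"translation": [0.1, 0, 1.8], "spin": 0, "jaw": 0.4}, {"translation": [0.1, 0, 2.3], "spin": 0, "jaw": 0.4}]'

```text
time: 13.85
tool_pos: [0.5972, -0.0237, 0.0489]
tool_rot: [-3.141, 0.0, 1.501]
contact_force: [0.2, 0.2, -0.3]
opening: 0.0559
grip_force: 20.0
```

Request:
send_rows --targets '[{"translation": [0, 0, 0.1], "spin": 0, "jaw": 0.4}, {"translation": [0, 0, 0.2], "spin": 0, "jaw": 0.4}, {"translation": [0, 0, 0.3], "spin": 0, "jaw": 0.4}, {"translation": [0, 0, 0.4], "spin": 0, "jaw": 0.4}, {"translation": [0, 0, 0.4], "spin": 0, "jaw": 0.4}]'

```text
time: 14.35
tool_pos: [0.5976, -0.0237, 0.0463]
tool_rot: [3.141, 0.0, 1.502]
contact_force: [-1.7, 0.2, 4.4]
opening: 0.0559
grip_force: 20.0
```

Request:
send_rows --targets '[{"translation": [0, 0, 0.1], "spin": 0, "jaw": 0.4}, {"translation": [0, 0, 0.1], "spin": 0, "jaw": 0.72}, {"translation": [0, 0, 0.1], "spin": 0, "jaw": 0.72}, {"translation": [0, 0, 0.1], "spin": 0, "jaw": 0.72}, {"translation": [0, 0, 0.1], "spin": 0, "jaw": 0.72}]'

```text
time: 14.85
tool_pos: [0.5974, -0.0237, 0.0445]
tool_rot: [-3.141, 0.0, 1.502]
contact_force: [0.1, 0.5, -0.3]
opening: 0.0655
grip_force: 0.0
```

Request:
send_rows --targets '[{"translation": [0, 0, -2], "spin": 0, "jaw": 0.72}, {"translation": [0, 0, -5], "spin": 0, "jaw": 0.72}, {"translation": [0, 0, -8], "spin": 0, "jaw": 0.72}, {"translation": [0, 0, -10.5], "spin": 0, "jaw": 0.72}, {"translation": [0, 0, -10.5], "spin": 0, "jaw": 0.72}]'

```text
time: 15.35
tool_pos: [0.5995, -0.0239, 0.1536]
tool_rot: [3.134, 0.001, 1.502]
contact_force: [-0.4, 0.6, 0.7]
opening: 0.0663
grip_force: 0.0
```

Run:
```python
from h import *
s,im,d,h,cp=look('w6')
H,S,V=h[...,0],h[...,1],h[...,2]
gr=(H>65)&(H<95)&(S>90);c,_=near(gr,(320,250));q=toplane(c.reshape(-1,2),.054,cp);r=cv2.minAreaRect((q*1000).astype(np.float32));print(r)
# depth across the green body top: world z
K,o,M=cp
for u,v in((292,215),(340,215),(292,260),(340,260)):
    z=float(np.median(d[v-2:v+3,u-2:u+3]));p=o+M@np.array([(u-K[0,2])/K[0,0]*z,-(v-K[1,2])/K[1,1]*z,-z]);print(u,v,h[v,u],np.round(p,4))
plan(.6125,.267,.13,132.5)
```

```text
t 15.35 [ 0.5995 -0.0239  0.1536] yaw 86.04 open 0.0663 F [-0.4  0.6  0.7] grip 0.0
((596.2315063476562, -37.64051055908203), (112.25055694580078, 55.31780242919922), 85.89317321777344)
292 215 [ 76 144  90] [ 0.5792 -0.0009  0.054 ]
340 215 [ 78 147  90] [ 0.6172 -0.0035  0.054 ]
292 260 [ 77 145  95] [ 0.5757 -0.0386  0.054 ]
340 260 [ 77 155  92] [ 0.6153 -0.0413  0.0544]
call 1 end shift cm [14.55 -0.3   1.07] spin -23.23
call 2 end shift cm [13.49  5.46  1.07] spin -23.23
```

Request:
send_rows --targets '[{"translation": [2.9, -0.1, 0], "spin": -4.6, "jaw": 0.72}, {"translation": [5.8, -0.1, 0.2], "spin": -9.3, "jaw": 0.72}, {"translation": [8.7, -0.2, 0.5], "spin": -13.9, "jaw": 0.8}, {"translation": [11.6, -0.2, 0.8], "spin": -18.6, "jaw": 1}, {"translation": [14.6, -0.3, 1.1], "spin": -23.2, "jaw": 1}]'

```text
time: 15.9
tool_pos: [0.6038, 0.1232, 0.1368]
tool_rot: [-3.139, -0.001, 1.91]
contact_force: [-0.0, 0.6, 0.2]
opening: 0.0849
grip_force: 0.0
```

Request:
send_rows --targets '[{"translation": [3.4, 1.4, 0.2], "spin": -5.8, "jaw": 1}, {"translation": [6.8, 2.8, 0.5], "spin": -11.6, "jaw": 1}, {"translation": [10.2, 4.2, 0.8], "spin": -17.4, "jaw": 1}, {"translation": [13.5, 5.5, 1.1], "spin": -23.2, "jaw": 1}, {"translation": [13.5, 5.5, 1.1], "spin": -23.2, "jaw": 1}]'

```text
time: 16.4
tool_pos: [0.6102, 0.272, 0.125]
tool_rot: [-3.139, -0.002, 2.318]
contact_force: [-0.7, -0.2, -0.4]
opening: 0.0917
grip_force: 0.0
```

Run:
```python
from h import *
s,im,d,h,cp=look('w7')
H,S,V=h[...,0],h[...,1],h[...,2]
tan=(H>8)&(H<25)&(S>70)&(V>70)
b=board(tan,(320,215),.014,cp);print(b,totool(b[0],s))
```

```text
t 16.4 [0.6102 0.272  0.125 ] yaw 132.83 open 0.0917 F [-0.7 -0.2 -0.4] grip 0.0
(array([0.61130457, 0.2691967 ]), np.float64(132.65706253051758), [56.1301155090332, 117.60404205322266], array([0.60994287, 0.27086099])) [-2.78846149 -1.13298483]
```

Request:
send_rows --targets '[{"translation": [-0.1, 0, 3.5], "spin": 0, "jaw": 1}, {"translation": [-0.3, -0.1, 7.5], "spin": 0, "jaw": 1}, {"translation": [-0.3, -0.1, 11], "spin": 0, "jaw": 1}, {"translation": [-0.3, -0.1, 12.1], "spin": 0, "jaw": 1}, {"translation": [-0.3, -0.1, 12.1], "spin": 0, "jaw": 1}]'

```text
time: 16.95
tool_pos: [0.6121, 0.2635, 0.0046]
tool_rot: [-3.137, -0.002, 2.31]
contact_force: [0.4, 0.1, 0.8]
opening: 0.0919
grip_force: 0.0
```

Request:
send_rows --targets '[{"translation": [0, 0, 0], "spin": 0, "jaw": 0.4}, {"translation": [0, 0, 0], "spin": 0, "jaw": 0.4}, {"translation": [0, 0, 0], "spin": 0, "jaw": 0.4}, {"translation": [0, 0, 0], "spin": 0, "jaw": 0.4}, {"translation": [0, 0, 0], "spin": 0, "jaw": 0.4}]'

```text
time: 17.45
tool_pos: [0.6136, 0.2651, 0.0074]
tool_rot: [3.141, 0.001, 2.312]
contact_force: [1.5, 0.9, 0.8]
opening: 0.0565
grip_force: 0.5
```

Request:
send_rows --targets '[{"translation": [0, 0, 0], "spin": 0, "jaw": 0.4}, {"translation": [0, 0, -2], "spin": 0, "jaw": 0.4}, {"translation": [0, 0, -6], "spin": 0, "jaw": 0.4}, {"translation": [0, 0, -10], "spin": 0, "jaw": 0.4}, {"translation": [0, 0, -14.5], "spin": 0, "jaw": 0.4}]'

```text
time: 17.95
tool_pos: [0.6125, 0.2647, 0.152]
tool_rot: [-3.139, -0.001, 2.311]
contact_force: [0.5, -0.4, -1.6]
opening: 0.0554
grip_force: 20.0
```

Run:
```python
from h import *
state();plan(.593,-.122,.15,86.2)
```

```text
t 17.95 [0.6125 0.2647 0.152 ] yaw 132.44 open 0.0554 F [ 0.5 -0.4 -1.6] grip 20.0
call 1 end shift cm [-13.61 -13.76   0.1 ] spin 23.12
call 2 end shift cm [-17.92  -7.31   0.1 ] spin 23.12
```

Request:
send_rows --targets '[{"translation": [-2.7, -2.8, 0], "spin": 4.6, "jaw": 0.4}, {"translation": [-5.4, -5.5, 0], "spin": 9.2, "jaw": 0.4}, {"translation": [-8.2, -8.3, 0], "spin": 13.9, "jaw": 0.4}, {"translation": [-10.9, -11, 0.1], "spin": 18.5, "jaw": 0.4}, {"translation": [-13.6, -13.8, 0.1], "spin": 23.1, "jaw": 0.4}]'

```text
time: 18.45
tool_pos: [0.6027, 0.0701, 0.1504]
tool_rot: [-3.141, -0.0, 1.905]
contact_force: [0.2, -0.3, -0.9]
opening: 0.056
grip_force: 20.0
```

Request:
send_rows --targets '[{"translation": [-3.6, -1.5, 0], "spin": 4.6, "jaw": 0.4}, {"translation": [-7.2, -2.9, 0], "spin": 9.2, "jaw": 0.4}, {"translation": [-10.8, -4.4, 0], "spin": 13.9, "jaw": 0.4}, {"translation": [-14.4, -5.9, 0.1], "spin": 18.5, "jaw": 0.4}, {"translation": [-17.9, -7.3, 0.1], "spin": 23.1, "jaw": 0.4}]'

```text
time: 18.95
tool_pos: [0.593, -0.1232, 0.1495]
tool_rot: [-3.141, -0.0, 1.502]
contact_force: [0.4, -0.9, -0.6]
opening: 0.0557
grip_force: 20.0
```

Request:
send_rows --targets '[{"translation": [0, 0, 0], "spin": 0, "jaw": 0.4}, {"translation": [0, 0, 0], "spin": 0, "jaw": 0.4}, {"translation": [0, 0, 0], "spin": 0, "jaw": 0.4}, {"translation": [0, 0, 0], "spin": 0, "jaw": 0.4}, {"translation": [0, 0, 0], "spin": 0, "jaw": 0.4}]'

```text
time: 19.45
tool_pos: [0.5937, -0.1205, 0.1498]
tool_rot: [-3.142, -0.0, 1.507]
contact_force: [1.1, -0.1, -1.0]
opening: 0.0558
grip_force: 20.0
```

Run:
```python
from h import *
s,im,d,h,cp=look('w8')
np.savez('w8.npz',im=im,d=d,pos=s['tool_pos'],rot=s['tool_rot'])
```

```text
t 19.45 [ 0.5937 -0.1205  0.1498] yaw 86.34 open 0.0558 F [ 1.1 -0.1 -1. ] grip 20.0
```

View pics/w8.png

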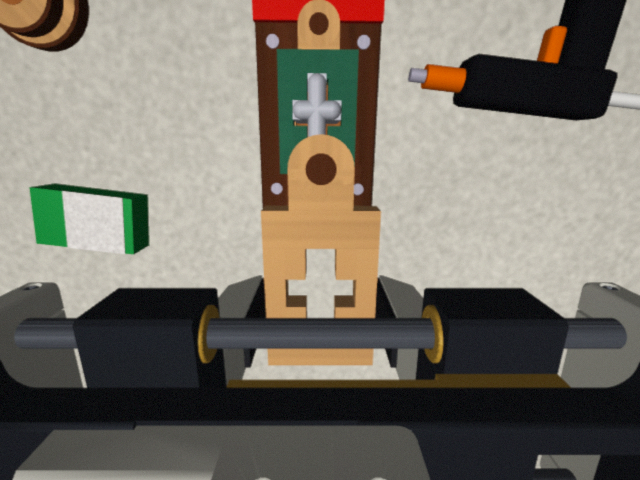

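Birch held with its dot at (320,168), about 10 px ahead of where the first one sat. The hub is at (317,108), and green is seated with its tab toward the plain end. Next I'll measure the offset.

Run:
```python
from m2 import *
T,s=M('w8.npz')
im=np.load('w8.npz')['im'];V=cv2.cvtColor(im,cv2.COLOR_RGB2HSV)[...,2]
dk=(V<100)[150:190,300:340];c=max(cv2.findContours(dk.astype(np.uint8),0,1)[0],key=cv2.contourArea);m=cv2.moments(c);p=(300+m['m10']/m['m00'],150+m['m01']/m['m00']);print('dot',p,T(p,s['tool_pos'][2]+.009))
e=V[200:225,275];print(e.tolist())
for r in(208,210,212):print(r,T((275,r),s['tool_pos'][2]+.009))
```

```text
hub rows [ 72.5 134.5] cols [291.5 340. ] [array([119.93,  -3.05]), array([82.01, -3.13])] [array([ 97.42, -19.29]), array([97.46, 12.76])]
edge V [122, 190, 208, 206, 206, 210, 208, 211, 208, 209, 204, 201, 199, 199, 199, 200, 204, 201]
edge V [99, 176, 197, 195, 199, 197, 198, 198, 201, 200, 198, 192, 190, 186, 187, 190, 190, 190]
slot end row 248.5 [28.61 -0.3 ]
body 230 [261.5 379.5] [ 37.61 -27.56] [37.7  27.39]
body 245 [261.5 378.5] [ 30.3  -27.91] [30.38 27.3 ]
body 255 [262.5 378.5] [ 25.32 -27.68] [25.4  27.56]
base 50 [147.64 -51.23] [147.78  46.9 ]
base 120 [ 95.02 -52.32] [95.16 46.26]
base 165 [ 57.96 -52.45] [58.11 46.3 ]
dot (320.5582089552239, 168.89253731343283) [65.56 -0.1 ]
[77, 79, 80, 76, 73, 82, 87, 84, 80, 88, 122, 190, 208, 206, 206, 210, 208, 211, 208, 209, 204, 201, 199, 199, 199]
208 [ 48.01 -20.89]
210 [ 47.08 -20.92]
212 [ 46.15 -20.96]
```

Request:
send_rows --targets '[{"translation": [2.5, 0, 0], "spin": 0, "jaw": 0.4}, {"translation": [6, -0.2, 0], "spin": 0, "jaw": 0.4}, {"translation": [8.3, -0.3, 0.5], "spin": 0, "jaw": 0.4}, {"translation": [9.4, -0.3, 3], "spin": 0, "jaw": 0.4}, {"translation": [9.4, -0.3, 5], "spin": 0, "jaw": 0.4}]'

```text
time: 20.0
tool_pos: [0.5968, -0.0251, 0.0993]
tool_rot: [3.141, -0.0, 1.508]
contact_force: [0.4, -1.4, -1.2]
opening: 0.0557
grip_force: 20.0
```

Request:
send_rows --targets '[{"translation": [0, 0, 0], "spin": 0, "jaw": 0.4}, {"translation": [0, 0, 0.8], "spin": 0, "jaw": 0.4}, {"translation": [0, 0, 1.6], "spin": 0, "jaw": 0.4}, {"translation": [0, 0, 2.2], "spin": 0, "jaw": 0.4}, {"translation": [0, 0, 2.6], "spin": 0, "jaw": 0.4}]'

```text
time: 20.5
tool_pos: [0.5967, -0.0279, 0.0734]
tool_rot: [-3.142, 0.0, 1.505]
contact_force: [0.7, 0.5, -1.5]
opening: 0.0555
grip_force: 20.0
```

Clean entry. Lowering the rest.

Request:
send_rows --targets '[{"translation": [0, 0, 0.3], "spin": 0, "jaw": 0.4}, {"translation": [0, 0, 0.6], "spin": 0, "jaw": 0.4}, {"translation": [0, 0, 0.8], "spin": 0, "jaw": 0.4}, {"translation": [0, 0, 1.0], "spin": 0, "jaw": 0.4}, {"translation": [0, 0, 1.1], "spin": 0, "jaw": 0.4}]'

```text
time: 21.0
tool_pos: [0.5967, -0.0277, 0.0626]
tool_rot: [3.142, 0.0, 1.505]
contact_force: [0.4, 0.1, -0.5]
opening: 0.0556
grip_force: 20.0
```

Request:
send_rows --targets '[{"translation": [0, 0, 0.1], "spin": 0, "jaw": 0.4}, {"translation": [0, 0, 0.15], "spin": 0, "jaw": 0.4}, {"translation": [0, 0, 0.2], "spin": 0, "jaw": 0.4}, {"translation": [0, 0, 0.25], "spin": 0, "jaw": 0.4}, {"translation": [0, 0, 0.25], "spin": 0, "jaw": 0.4}]'

```text
time: 21.5
tool_pos: [0.5968, -0.0276, 0.0613]
tool_rot: [3.141, 0.0, 1.505]
contact_force: [-3.1, -0.3, 8.1]
opening: 0.0553
grip_force: 20.0
```

Request:
send_rows --targets '[{"translation": [0, 0, 0], "spin": 0, "jaw": 0.72}, {"translation": [0, 0, 0], "spin": 0, "jaw": 0.72}, {"translation": [0, 0, 0], "spin": 0, "jaw": 0.72}, {"translation": [0, 0, 0], "spin": 0, "jaw": 0.72}, {"translation": [0, 0, 0], "spin": 0, "jaw": 0.72}]'

```text
time: 22.0
tool_pos: [0.5967, -0.0276, 0.0601]
tool_rot: [-3.141, 0.0, 1.505]
contact_force: [-0.6, 0.5, 0.6]
opening: 0.0658
grip_force: 0.0
```

Request:
send_rows --targets '[{"translation": [0, 0, -2], "spin": 0, "jaw": 0.72}, {"translation": [0, 0, -5], "spin": 0, "jaw": 0.72}, {"translation": [0, 0, -7.5], "spin": 0, "jaw": 0.72}, {"translation": [0, 0, -9], "spin": 0, "jaw": 0.72}, {"translation": [0, 0, -9], "spin": 0, "jaw": 0.72}]'

```text
time: 22.5
tool_pos: [0.5981, -0.0278, 0.1526]
tool_rot: [3.137, 0.001, 1.505]
contact_force: [0.6, 0.2, -0.2]
opening: 0.0657
grip_force: 0.0
```

Run:
```python
from h import *
s,im,d,h,cp=look('w9')
H,S,V=h[...,0],h[...,1],h[...,2]
tan=(H>8)&(H<25)&(S>70)&(V>120)
print(board(tan,(292,215),.068,cp))
K,o,M=cp
for u,v in((292,215),(340,215),(292,260),(340,260)):
    z=float(np.median(d[v-2:v+3,u-2:u+3]));p=o+M@np.array([(u-K[0,2])/K[0,0]*z,-(v-K[1,2])/K[1,1]*z,-z]);print(u,v,h[v,u],np.round(p,4))
plan(.426,.258,.15,163)
```

```text
t 22.5 [ 0.5981 -0.0278  0.1526] yaw 86.24 open 0.0657 F [ 0.6  0.2 -0.2] grip 0.0
(array([ 0.59668274, -0.02351105]), np.float64(86.04354858398438), [56.723880767822266, 117.21842193603516], array([ 0.59690247, -0.02354812]))
292 215 [ 16 130 204] [ 0.5789 -0.0017  0.0682]
340 215 [ 16 135 200] [ 0.6147 -0.004   0.0683]
292 260 [ 17 135 198] [ 0.5758 -0.0373  0.0682]
340 260 [ 16 134 198] [ 0.613  -0.0398  0.068 ]
call 1 end shift cm [ 9.13 -6.32  0.03] spin -25.59
call 2 end shift cm [10.96 -1.76  0.03] spin -25.59
call 3 end shift cm [10.65  3.15  0.03] spin -25.59
```

Request:
send_rows --targets '[{"translation": [1.8, -1.3, 0], "spin": -5.1, "jaw": 0.72}, {"translation": [3.6, -2.5, 0], "spin": -10.2, "jaw": 0.72}, {"translation": [5.5, -3.8, 0], "spin": -15.4, "jaw": 0.72}, {"translation": [7.3, -5, 0], "spin": -20.5, "jaw": 0.72}, {"translation": [9.1, -6.3, 0], "spin": -25.6, "jaw": 0.72}]'

```text
time: 23.05
tool_pos: [0.5386, 0.068, 0.1485]
tool_rot: [-3.139, -0.001, 1.955]
contact_force: [0.7, 0.6, -0.7]
opening: 0.0664
grip_force: 0.0
```

Request:
send_rows --targets '[{"translation": [2.2, -0.4, 0], "spin": -5.1, "jaw": 0.72}, {"translation": [4.4, -0.7, 0], "spin": -10.2, "jaw": 0.72}, {"translation": [6.6, -1.1, 0], "spin": -15.4, "jaw": 0.72}, {"translation": [8.8, -1.4, 0], "spin": -20.5, "jaw": 0.72}, {"translation": [11, -1.8, 0], "spin": -25.6, "jaw": 0.72}]'

```text
time: 23.55
tool_pos: [0.4809, 0.1633, 0.1487]
tool_rot: [-3.14, -0.002, 2.402]
contact_force: [-0.6, 1.1, -0.2]
opening: 0.0659
grip_force: 0.0
```

Request:
send_rows --targets '[{"translation": [3, 0.9, 0], "spin": -7.2, "jaw": 0.72}, {"translation": [6, 1.8, 0], "spin": -14.4, "jaw": 0.72}, {"translation": [9, 2.7, 0], "spin": -21.6, "jaw": 0.6}, {"translation": [10.6, 3.1, 0], "spin": -25.6, "jaw": 0.5}, {"translation": [10.6, 3.1, 0], "spin": -25.6, "jaw": 0.5}]'

```text
time: 24.05
tool_pos: [0.4232, 0.2584, 0.1488]
tool_rot: [-3.14, -0.002, 2.849]
contact_force: [2.3, 0.2, -0.3]
opening: 0.0476
grip_force: 0.0
```

Request:
send_rows --targets '[{"translation": [0, 0, 0], "spin": 0, "jaw": 0.5}, {"translation": [0, 0, 0], "spin": 0, "jaw": 0.5}, {"translation": [0, 0, 0], "spin": 0, "jaw": 0.5}, {"translation": [0, 0, 0], "spin": 0, "jaw": 0.5}, {"translation": [0, 0, 0], "spin": 0, "jaw": 0.5}]'

```text
time: 24.55
tool_pos: [0.4254, 0.2568, 0.1502]
tool_rot: [-3.142, 0.0, 2.844]
contact_force: [0.1, -0.3, -0.8]
opening: 0.046
grip_force: 0.0
```

Run:
```python
from h import *
s,im,d,h,cp=look('w10')
np.savez('w10.npz',im=im,d=d,pos=s['tool_pos'],rot=s['tool_rot'])
```

```text
t 24.55 [0.4254 0.2568 0.1502] yaw 162.97 open 0.046 F [ 0.1 -0.3 -0.8] grip 0.0
```

View pics/w10.png

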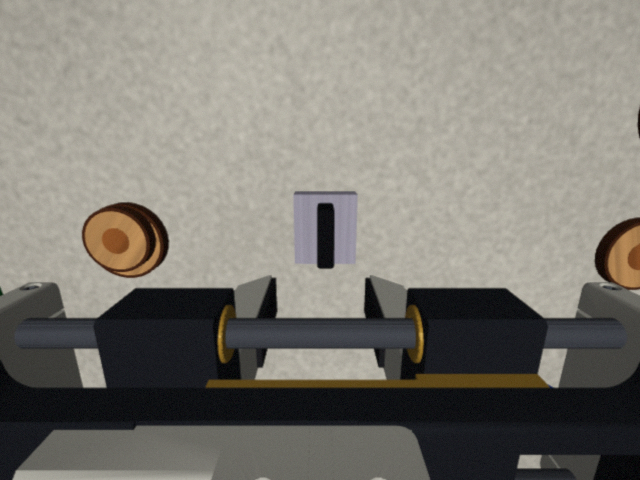

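The weight is at (325,228). Its handle runs vertically at columns 316–334, with the rear top edge at row 268.

Run:
```python
from h import *
f=np.load('w10.npz');im=f['im'];s=dict(tool_pos=f['pos'],tool_rot=f['rot']);h=cv2.cvtColor(im,cv2.COLOR_RGB2HSV).astype(int);cp=campose('wrist',s)
V=h[...,2];H=h[...,0];S=h[...,1];T=lambda p,z:np.round(totool(toplane([p],z,cp)[0],s),2)
b=V<50
for row in(215,235,255,262):
    c=ext(b,1,row,row+3,305,345);print('handle',row,c,T((c[0],row),.053),T((c[1],row),.053))
r=ext(b,0,322,330,195,275);print('handle rows',r,T((325,r[0]),.021),T((325,r[0]),.053),T((325,r[1]),.053))
st=(H>105)&(H<150)&(S>15)
for row in(200,230,255):
    c=ext(st,1,row,row+3,280,370);print('block',row,c,T((c[0],row),.021),T((c[1],row),.021))
print(V[186:200,305].tolist(),V[258:272,305].tolist(),T((305,194),.021),T((305,264),.021))
```

```text
handle 215 [317.5 333.5] [21.87 -1.39] [21.88 11.2 ]
handle 235 [317.5 333.5] [ 5.54 -1.4 ] [ 5.55 11.41]
handle 255 [317.5 332.5] [-11.38  -1.42] [-11.37  10.81]
handle 262 [317.5 332.5] [-17.45  -1.42] [-17.43  10.88]
handle rows [203.5 267.5] [25.31  4.98] [31.01  4.46] [-22.26   4.76]
block 200 [293.5 356.5] [ 28.36 -22.57] [28.43 32.49]
block 230 [294.5 355.5] [  1.27 -22.25] [ 1.33 32.47]
block 255 [294.5 354.5] [-22.42 -22.73] [-22.36  32.3 ]
[179, 177, 180, 175, 167, 118, 98, 100, 121, 146, 157, 160, 159, 155] [157, 155, 158, 157, 157, 158, 171, 170, 173, 175, 177, 180, 184, 184] [ 33.62 -12.46] [-31.2 -13.2]
```

Request:
send_rows --targets '[{"translation": [0.1, 0.3, 3], "spin": 0, "jaw": 0.5}, {"translation": [0.1, 0.5, 6.5], "spin": 0, "jaw": 0.5}, {"translation": [0.1, 0.5, 10], "spin": 0, "jaw": 0.5}, {"translation": [0.1, 0.5, 12], "spin": 0, "jaw": 0.5}, {"translation": [0.1, 0.5, 12.3], "spin": 0, "jaw": 0.5}]' --force 40

```text
time: 25.1
tool_pos: [0.4241, 0.2615, 0.0249]
tool_rot: [-3.138, -0.004, 2.845]
contact_force: [-0.5, 0.0, 0.3]
opening: 0.0457
grip_force: 0.0
```

Request:
send_rows --targets '[{"translation": [0, 0, 0], "spin": 0, "jaw": 0.5}, {"translation": [0, 0, 0], "spin": 0, "jaw": 0.05}, {"translation": [0, 0, 0], "spin": 0, "jaw": 0.05}, {"translation": [0, 0, 0], "spin": 0, "jaw": 0.05}, {"translation": [0, 0, 0], "spin": 0, "jaw": 0.05}]'

```text
time: 25.6
tool_pos: [0.426, 0.2625, 0.0278]
tool_rot: [3.141, 0.001, 2.846]
contact_force: [-0.4, -0.4, 0.2]
opening: 0.0184
grip_force: 0.0
```

Request:
send_rows --targets '[{"translation": [0, 0, 0], "spin": 0, "jaw": 0.05}, {"translation": [0, 0, 0], "spin": 0, "jaw": 0.05}, {"translation": [0, 0, 0], "spin": 0, "jaw": 0.05}, {"translation": [0, 0, 0], "spin": 0, "jaw": 0.05}, {"translation": [0, 0, 0], "spin": 0, "jaw": 0.05}]'

```text
time: 26.1
tool_pos: [0.4257, 0.2622, 0.0277]
tool_rot: [-3.142, 0.0, 2.846]
contact_force: [-1.6, -2.9, 5.5]
opening: 0.014
grip_force: 40.0
```

Request:
send_rows --targets '[{"translation": [0, 0, -0.5], "spin": 0, "jaw": 0.05}, {"translation": [0, 0, -3], "spin": 0, "jaw": 0.05}, {"translation": [0, 0, -7], "spin": 0, "jaw": 0.05}, {"translation": [0, 0, -11], "spin": 0, "jaw": 0.05}, {"translation": [0, 0, -14.5], "spin": 0, "jaw": 0.05}]'

```text
time: 26.6
tool_pos: [0.4253, 0.2623, 0.1737]
tool_rot: [-3.141, -0.0, 2.846]
contact_force: [0.8, 0.5, -5.3]
opening: 0.0137
grip_force: 40.0
```

Run:
```python
from h import *
state();plan(.593,-.120,.17,86.2,mm=35)
```

```text
t 26.6 [0.4253 0.2623 0.1737] yaw 163.04 open 0.0137 F [ 0.8  0.5 -5.3] grip 40.0
call 1 end shift cm [ -9.07 -10.56   0.12] spin 25.61
call 2 end shift cm [-12.74  -5.6    0.12] spin 25.61
call 3 end shift cm [-13.91   0.46   0.12] spin 25.61
```

Request:
send_rows --targets '[{"translation": [-1.8, -2.1, 0], "spin": 5.1, "jaw": 0.05}, {"translation": [-3.6, -4.2, 0], "spin": 10.2, "jaw": 0.05}, {"translation": [-5.4, -6.3, 0], "spin": 15.4, "jaw": 0.05}, {"translation": [-7.3, -8.4, 0.1], "spin": 20.5, "jaw": 0.05}, {"translation": [-9.1, -10.6, 0.1], "spin": 25.6, "jaw": 0.05}]'

```text
time: 27.1
tool_pos: [0.4816, 0.1335, 0.1707]
tool_rot: [-3.141, -0.001, 2.395]
contact_force: [0.3, -0.3, -4.5]
opening: 0.0133
grip_force: 40.0
```

Request:
send_rows --targets '[{"translation": [-2.5, -1.1, 0], "spin": 5.1, "jaw": 0.05}, {"translation": [-5.1, -2.2, 0], "spin": 10.2, "jaw": 0.05}, {"translation": [-7.6, -3.4, 0], "spin": 15.4, "jaw": 0.05}, {"translation": [-10.2, -4.5, 0.1], "spin": 20.5, "jaw": 0.05}, {"translation": [-12.7, -5.6, 0.1], "spin": 25.6, "jaw": 0.05}]'

```text
time: 27.6
tool_pos: [0.5372, 0.0063, 0.1695]
tool_rot: [-3.14, -0.001, 1.948]
contact_force: [-0.1, 0.8, -4.2]
opening: 0.0138
grip_force: 40.0
```

Request:
send_rows --targets '[{"translation": [-2.8, 0.1, 0], "spin": 5.1, "jaw": 0.05}, {"translation": [-5.6, 0.2, 0], "spin": 10.2, "jaw": 0.05}, {"translation": [-8.4, 0.3, 0], "spin": 15.4, "jaw": 0.05}, {"translation": [-11.2, 0.4, 0.1], "spin": 20.5, "jaw": 0.05}, {"translation": [-13.9, 0.5, 0.1], "spin": 25.6, "jaw": 0.05}]'

```text
time: 28.1
tool_pos: [0.5935, -0.1208, 0.1683]
tool_rot: [-3.14, -0.001, 1.501]
contact_force: [0.4, 0.3, -3.1]
opening: 0.0136
grip_force: 40.0
```

Request:
send_rows --targets '[{"translation": [0, 0, 0], "spin": 0, "jaw": 0.05}, {"translation": [0, 0, 0], "spin": 0, "jaw": 0.05}, {"translation": [0, 0, 0], "spin": 0, "jaw": 0.05}, {"translation": [0, 0, 0], "spin": 0, "jaw": 0.05}, {"translation": [0, 0, 0], "spin": 0, "jaw": 0.05}]'

```text
time: 28.6
tool_pos: [0.5936, -0.1191, 0.1694]
tool_rot: [-3.142, -0.0, 1.506]
contact_force: [0.5, -0.3, -4.2]
opening: 0.0139
grip_force: 40.0
```

Run:
```python
from h import *
s,im,d,h,cp=look('w11')
np.savez('w11.npz',im=im,d=d,pos=s['tool_pos'],rot=s['tool_rot'])
```

```text
t 28.6 [ 0.5936 -0.1191  0.1694] yaw 86.32 open 0.0139 F [ 0.5 -0.3 -4.2] grip 40.0
```

View pics/w11.png

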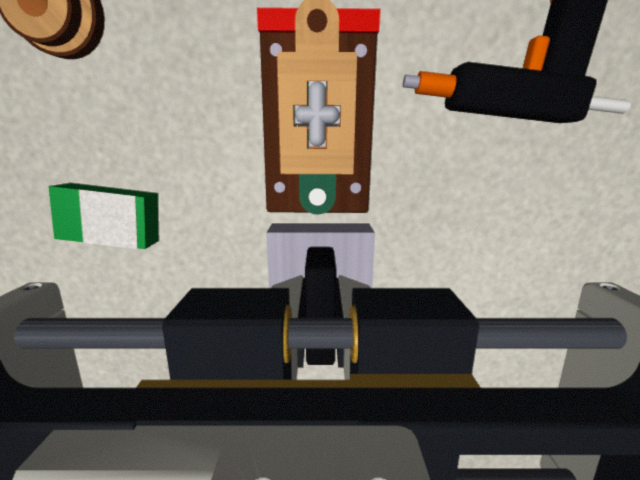

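The stack is complete and the weight is held. Its front top edge is at row ~231, columns 267–374, and the hub is at (317,114).

Run:
```python
from h import *
f=np.load('w11.npz');im=f['im'];d=f['d'];s=dict(tool_pos=f['pos'],tool_rot=f['rot']);h=cv2.cvtColor(im,cv2.COLOR_RGB2HSV).astype(int);cp=campose('wrist',s)
H,S,V=h[...,0],h[...,1],h[...,2];T=lambda p,z:np.round(totool(toplane([p],z,cp)[0],s),2)
g=(S<70)&(V>90)
print(V[70:90,317].tolist(),S[70:90,317].tolist());print(V[138:158,317].tolist(),S[138:158,317].tolist())
c=ext(g,1,110,118,285,350);print('hub cols',c,[T((q,114),.074) for q in c]);r=ext(g,0,314,321,75,160);print('hub rows',r,[T((317,q),.074) for q in r])
for row in(60,130,165):
    tn=(H>8)&(H<25)&(S>70)&(V>120);q=ext(tn,1,row,row+3,250,390);print('board',row,q,T((q[0],row),.068),T((q[1],row),.068))
q=ext(tn,0,288,296,30,200);print('board rows',q,[T((292,a),.068) for a in q])
print('blk V',V[220:240,285].tolist(),V[220:240,360].tolist())
z=s['tool_pos'][2]-.006
for r in(224,230,232):print(r,T((285,r),z),T((285,r),z-.021))
for row in(236,250,265):
    q=ext((H>105)&(H<150)&(S>15),1,row,row+3,255,385);print('blk',row,q,T((q[0],row),z),T((q[1],row),z))
K,o,M=cp;u,v=285,250;zz=float(np.median(d[v-2:v+3,u-2:u+3]));print(o+M@np.array([(u-K[0,2])/K[0,0]*zz,-(v-K[1,2])/K[1,1]*zz,-zz]))
```

```text
[199, 198, 196, 203, 203, 205, 206, 205, 206, 199, 177, 141, 150, 162, 173, 183, 186, 190, 196, 200] [132, 133, 131, 132, 132, 129, 135, 133, 131, 136, 125, 33, 10, 14, 10, 14, 12, 12, 13, 11]
[192, 188, 184, 170, 162, 153, 132, 114, 138, 159, 146, 189, 203, 204, 206, 208, 207, 201, 198, 197] [13, 12, 14, 9, 14, 17, 12, 4, 79, 156, 164, 136, 129, 133, 131, 134, 132, 129, 129, 132]
hub cols [294.5 339.5] [array([ 96.48, -18.79]), array([96.53, 13.54])]
hub rows [ 80.5 145.5] [array([118.49,  -2.6 ]), array([74.74, -2.66])]
board 60 [276.5 356.5] [132.64 -31.2 ] [132.72  25.21]
board 130 [278.5 354.5] [ 85.76 -31.38] [85.84 25.23]
board 165 [279.5 353.5] [ 60.28 -31.48] [60.36 25.25]
board rows [ 50.5 173.5] [array([138.64, -20.14]), array([ 53.88, -22.04])]
blk V [196, 196, 195, 124, 76, 73, 74, 75, 71, 71, 69, 74, 118, 165, 180, 182, 178, 178, 179, 174] [194, 199, 195, 125, 74, 75, 73, 74, 75, 73, 73, 76, 115, 160, 176, 173, 172, 177, 174, 173]
224 [ 36.87 -18.17] [ 31.79 -20.46]
230 [ 33.71 -18.26] [ 28.23 -20.56]
232 [ 32.65 -18.29] [ 27.03 -20.6 ]
blk 236 [266.5 373.5] [ 30.5  -27.88] [30.59 27.25]
blk 250 [267.5 372.5] [ 22.92 -27.7 ] [23.   27.08]
blk 265 [268.5 372.5] [ 14.58 -27.53] [14.67 27.46]
[ 0.57641192 -0.09521664  0.16265533]
```

Request:
send_rows --targets '[{"translation": [2.5, 0, 0], "spin": 0, "jaw": 0.05}, {"translation": [6, -0.2, 0], "spin": 0, "jaw": 0.05}, {"translation": [8.5, -0.25, 0.5], "spin": 0, "jaw": 0.05}, {"translation": [9.7, -0.25, 3], "spin": 0, "jaw": 0.05}, {"translation": [9.7, -0.25, 5.2], "spin": 0, "jaw": 0.05}]'

```text
time: 29.15
tool_pos: [0.5978, -0.0205, 0.1171]
tool_rot: [3.14, -0.0, 1.508]
contact_force: [0.1, 0.8, -4.3]
opening: 0.014
grip_force: 40.0
```

Request:
send_rows --targets '[{"translation": [0, 0, 0], "spin": 0, "jaw": 0.05}, {"translation": [0, 0, 0.3], "spin": 0, "jaw": 0.05}, {"translation": [0, 0, 0.7], "spin": 0, "jaw": 0.05}, {"translation": [0, 0, 1.1], "spin": 0, "jaw": 0.05}, {"translation": [0, 0, 1.4], "spin": 0, "jaw": 0.05}]'

```text
time: 29.65
tool_pos: [0.5979, -0.0233, 0.1035]
tool_rot: [3.141, 0.0, 1.505]
contact_force: [0.4, 0.4, -3.4]
opening: 0.0136
grip_force: 40.0
```

Request:
send_rows --targets '[{"translation": [0, 0, 0.2], "spin": 0, "jaw": 0.05}, {"translation": [0, 0, 0.4], "spin": 0, "jaw": 0.05}, {"translation": [0, 0, 0.5], "spin": 0, "jaw": 0.05}, {"translation": [0, 0, 0.6], "spin": 0, "jaw": 0.05}, {"translation": [0, 0, 0.6], "spin": 0, "jaw": 0.05}]'

```text
time: 30.15
tool_pos: [0.5976, -0.023, 0.0971]
tool_rot: [-3.141, 0.0, 1.505]
contact_force: [-0.3, -0.7, -4.3]
opening: 0.014
grip_force: 40.0
```

Request:
send_rows --targets '[{"translation": [0, 0, 0.05], "spin": 0, "jaw": 0.05}, {"translation": [0, 0, 0.1], "spin": 0, "jaw": 0.05}, {"translation": [0, 0, 0.15], "spin": 0, "jaw": 0.05}, {"translation": [0, 0, 0.2], "spin": 0, "jaw": 0.05}, {"translation": [0, 0, 0.2], "spin": 0, "jaw": 0.05}]'

```text
time: 30.65
tool_pos: [0.5977, -0.023, 0.0957]
tool_rot: [3.141, 0.0, 1.505]
contact_force: [-1.9, -0.1, 1.5]
opening: 0.0137
grip_force: 40.0
```

Request:
send_rows --targets '[{"translation": [0, 0, 0.05], "spin": 0, "jaw": 0.05}, {"translation": [0, 0, 0.05], "spin": 0, "jaw": 0.45}, {"translation": [0, 0, 0.05], "spin": 0, "jaw": 0.45}, {"translation": [0, 0, 0.05], "spin": 0, "jaw": 0.45}, {"translation": [0, 0, 0.05], "spin": 0, "jaw": 0.45}]'

```text
time: 31.15
tool_pos: [0.5978, -0.023, 0.0947]
tool_rot: [3.141, 0.0, 1.505]
contact_force: [0.4, -0.3, 0.5]
opening: 0.0396
grip_force: 0.0
```

Request:
send_rows --targets '[{"translation": [0, 0, -1], "spin": 0, "jaw": 0.45}, {"translation": [0, 0, -3], "spin": 0, "jaw": 0.45}, {"translation": [0, 0, -5], "spin": 0, "jaw": 0.45}, {"translation": [0, 0, -7], "spin": 0, "jaw": 0.45}, {"translation": [0, 0, -7], "spin": 0, "jaw": 0.45}]'

```text
time: 31.65
tool_pos: [0.5994, -0.0232, 0.1684]
tool_rot: [3.135, 0.001, 1.505]
contact_force: [0.7, 0.1, 0.6]
opening: 0.0413
grip_force: 0.0
```

Run:
```python
from h import *
s,im,d,h,cp=look()
K,o,M=cp;H,S,V=h[...,0],h[...,1],h[...,2]
m=((H>105)&(H<150)&(S>15)).astype(np.uint8);c=max(cv2.findContours(m[150:285],0,1)[0],key=cv2.contourArea)+[0,150]
x,y,w,hh=cv2.boundingRect(c);print(x,y,w,hh)
print(cv2.minAreaRect((toplane(c.reshape(-1,2),.089,cp)*1000).astype(np.float32)))
for u in(x+8,x+w-9):
  for v in(y+14,y+hh-8):
    z=float(np.median(d[v-2:v+3,u-2:u+3]));p=o+M@np.array([(u-K[0,2])/K[0,0]*z,-(v-K[1,2])/K[1,1]*z,-z]);print(u,v,h[v,u],np.round(p,4))
```

```text
t 31.65 [ 0.5994 -0.0232  0.1684] yaw 86.24 open 0.0413 F [0.7 0.1 0.6] grip 0.0
278 202 79 83
((597.5465698242188, -19.807575225830078), (64.38993072509766, 60.62179946899414), 86.16152954101562)
286 216 [131  21 194] [0.5764 0.0035 0.089 ]
286 277 [134  18 187] [ 0.5719 -0.0445  0.089 ]
348 216 [134  23 188] [6.217e-01 5.000e-04 8.900e-02]
348 277 [131  21 194] [ 0.6197 -0.0477  0.089 ]
```

```bash
python3 -c "
from cell import job
print(job.hand_in())"
```

```text
the job is handed in; nothing more can be done
None
```

I handed the job in at about 32 s: birch, green, birch and the press weight are all on the hub. The last camera check showed the weight level with its top at 89 mm, the height expected when fully seated. The hand-in returned no verdict.

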